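# Clear the porcelain drying rack into its trays

## Task

Clear the drying rack: lay the two porcelain pestles flat inside the wide green tray and the porcelain scoop flat inside the narrow green tray, setting them down rather than dropping them. Push the wide tray home into the corner of the aluminium fence, square and flush against both sides. Leave the wash bottle, the beaker and the well plate where they are.

Things in the scene. Friction and masses are not known exactly. Their poses are not given: they have to be found in the camera images.
- pestle_a: White porcelain pestle, 130 mm long: round handle 20 mm in diameter ending in an egg-shaped bulb 30 mm in diameter; about 120 g. Starts in one of the rack's three lanes, head up, handle rising at 30 degrees away from the robot. Origin: on the handle's axis at the place to grip; +x to the head; handle from x = -52 to +42 mm, head from there to +78 mm.
- pestle_b: White porcelain pestle, 130 mm long: round handle 20 mm in diameter ending in an egg-shaped bulb 30 mm in diameter; about 120 g. Starts in one of the rack's three lanes, head up, handle rising at 30 degrees away from the robot. Origin: on the handle's axis at the place to grip; +x to the head; handle from x = -52 to +42 mm, head from there to +78 mm.
- scoop: White porcelain scoop, 130 mm long: round 20 mm handle, then an open-fronted pan 38 mm wide, from 10 mm below the axis to 8 above; about 90 g. Starts in one of the rack's three lanes, head up, handle rising at 30 degrees away from the robot. Origin: on the handle's axis at the place to grip; +x to the head; handle from x = -52 to +42 mm, head from there to +78 mm.
- pestle_a_head (a point): Far end of the pestle_a's head, on the axis, 78 mm from its origin.
- pestle_a_tail (a point): Free end of the pestle_a's handle, on the axis, 52 mm from its origin.
- pestle_b_head (a point): Far end of the pestle_b's head, on the axis, 78 mm from its origin.
- pestle_b_tail (a point): Free end of the pestle_b's handle, on the axis, 52 mm from its origin.
- scoop_head (a point): Far end of the scoop's head, on the axis, 78 mm from its origin.
- scoop_tail (a point): Free end of the scoop's handle, on the axis, 52 mm from its origin.
- rack: Steel drying rack, fixed, 250 mm wide (y), 150 mm deep (x), sloping up at 30 degrees towards its +x, away from the robot. Origin: centre of its underside. Grip points of the three lanes: y = -65, 0, +65 mm, x = 0, z = 85 mm. Handles rest on cross rails 36 mm below and 34 mm above that point along the slope, between pins reaching up to the handle's axis; in between they hang free.
- rack_bar (a point): Middle of the rack's carrying handle: a round steel bar of 14 mm diameter along the rack's y, above the porcelain, 24 mm beyond the grip points and 150 mm above them, on posts at y = +-122 mm. It bars a gripper coming straight down: come in, and lift out by some 80 mm, at right angles to the slope, the tool leaning 30 degrees.
- fence: L-shaped aluminium fence corner, fixed to the bench, 25 mm high, 6 mm thick. Its inner faces lie at its own x = +100 mm (facing -x) and y = +70 mm (facing -y). Origin: on the bench, where the wide tray's origin comes when it is home in the corner, its axes along the fence's.
- wide_tray: Loose dark green plastic tray, 200 (x) x 140 (y) x 40 mm high, walls and floor 5 mm thick, about 0.5 kg. Origin: centre of its underside. It starts 30 to 60 mm short of the fence corner on both sides and askew.
- narrow_tray: Loose dark green plastic tray, 200 (x) x 110 (y) x 40 mm high, walls and floor 5 mm thick, about 0.5 kg, standing on the other side of the rack. Origin: centre of its underside.
- wash_bottle: White wash bottle, 68 mm diameter, 170 mm tall, loose. Bystander. Origin: centre of its underside.
- beaker: Clear plastic beaker, 72 mm diameter, 90 mm tall, loose. Bystander. Origin: centre of its underside.
- microplate: Flat grey and white lidded well plate, 86 x 127 x 15 mm, lying on the bench between robot and rack, loose. Bystander. Origin: centre of its underside.

How it is judged:
By the outcome, as a careful person would: the job done as asked, in the order asked, and still so for the second after the job is handed in, with the robot touching nothing.
It also fails if it takes over 72 s, if anything falls off the work surface, if the arm or the gripper's body presses on something with over 40 N, if the wrist force passes 120 N, or if a joint passes its speed limit or range.

## Robot

A 7-joint arm with a two-finger parallel gripper is mounted at the origin on the work surface. World frame = base frame: x ahead of the robot, y to its left, z up, the work surface at z = 0. Lengths are in m, angles in rad, forces in N, time in s.
With the tool pointing down it reaches from about 0.4 to 0.875 m from the base axis. Payload 4.4 kg.
Tool frame: the origin (TCP) lies at the very end of the fingers, on their centre line; the grasp point (between the pads) lies 19 mm behind it; z points along the fingers, y is the line along which they close (so a half turn about z gives the same grasp; the last joint's range is limited). The gripper opens to 85 mm and grips with 20 to 120 N. Pads are 22 mm wide; open, the fingers measure 114 mm over their backs; the gripper's body (76 mm by 85 mm) begins 54 mm behind the grasp point. The pads swing forward as they close: fully open they stand 13 mm farther back than shut.
Start: joints at [-1.292, 0.628, 0.038, 1.517, -0.027, 0.996, -0.02], TCP at [0.22, 0.612, 0.231] pointing down, gripper open.
Joint ranges: [-3.06, 3.06], [-0.37, 2.12], [-1.25, 1.32], [0.18, 2.47], [-1.1, 4.24], [0.23, 1.98], [-2.94, 2.94]. Speed limits (rad/s): [2.57, 2.57, 3.14, 3.14, 3.14, 3.14, 3.14].

## Interface

Orientations are given as a rotation vector (axis times angle).
In Python, from plant import manip, eyes gives the robot as it stands. The module is installed in compiled form; this text tells all that it offers.
- The arm moves only by the tool play_rows, never from a script. Its argument "series" is a list of rows, each a list of 3 entries, a list of its own where there are three numbers: the shift along the tool's x, y, z in cm, then the turn, a rotation vector about the tool's x, y, z in rad, then the finger opening in cm, from 0 to 8.54. A call has 1 to 8 rows; each row shifts and turns the commanded pose from where the row before left it, along the tool's axes as they then stand; what a row does not reach is not made up. A row lasts 1/12 s, in which the tool goes at most 41.7 mm and 7.16 degrees, less where a joint would pass 70% of its speed; a pose out of reach is approached as far as the arm can. A call is refused whole if a number of a shift passes 4.17 or a number of a turn 0.125, either way. A call with a gripper value outside its range is refused whole. The fingers move at their own pace and stop on an object; "grip_force" is the grip in N (left out, the last holds). Time passes only in rows, so rows that do not move let the fingers close. It gives the time, the measured TCP pose, the force, the opening and the grip force at its end, in the units of the state.
- manip.read_state(): the state, without advancing time (a new reading comes with each control period).
- eyes.snapshot(name): name is "scene" or "top" or "wrist"; returns a dict with "frame" (400x640x3 uint8, red, green, blue), "fx", "fy", "cx", "cy" (pixels), "D" ([k1, k2, p1, p2, k3] as OpenCV has them; the pictures are not rectified), "eye" and "orientation" of the camera in the world. Camera axes: x right, y down, z forward; pixel columns grow to the right and rows downward; lengths in m; the calibration is good to about 2 mm. A picture is of the moment at which its call begins. There is no depth.
- manip.finish_job(): hands the job in; it is judged then, once.
The state is a dict: "clock": time; "qpos": joint angles; "joint_velocities": joint speeds; "joint_torque": joint torques, N m; "tcp_pos": TCP position; "eef_rot": TCP orientation; "wrist_force": force on the tool from outside, world axes, zero at the start; "wrist_torque": the same for the moment, N m; "gripper_width": finger opening in m; "gripper_force": force on a finger pad.
Only numpy, scipy, OpenCV 4.12 (cv2) and the standard library are available. Lean on these libraries where they do the work, as an engineer would, in place of code of your own. Each camera call takes 0.05 s, during which the arm holds its last target. There are 200 camera calls.

## Working session

There is one attempt and no reset: what is moved stays moved. The work goes in short steps, Python scripts to look and compute and a tool call to move; the robot and the scene stay as the last step left them, time stands still between calls to the robot, and variables do not carry over. Pictures are saved under pics/ and viewed, at most 10 in all, crops included, and the job is handed in when it is done.

Besides the shell and the picture viewer there is one more tool, called after ">>>" as name(argument=value, ...) on one line, values as JSON. play_rows: Moves the arm, as the interface text tells. Its arguments: {"type":"object","properties":{"series":{"type":"array"},"grip_force":{"type":"number"}},"required":["series"]}

```bash
mkdir -p pics
python3 - <<'E'
from plant import manip, eyes
import cv2,numpy as np
s=manip.read_state(); print(s)
for n in("scene","top"):
    d=eyes.snapshot(n); cv2.imwrite(f"pics/{n}0.png",d["frame"][...,::-1])
    np.savez(f"{n}0.npz",**d)
    print(n,{k:v for k,v in d.items() if k!="frame"})
E
```

```text
{'clock': 0.0, 'qpos': array([-1.2917868 ,  0.62934713,  0.03846349,  1.51835534, -0.02702351,
        0.99629353, -0.02002828]), 'joint_velocities': array([-2.59093409e-04,  9.34318313e-04, -2.86464871e-04,  1.77939890e-05,
        3.50184296e-04,  1.07875419e-03, -5.03856490e-04]), 'joint_torque': array([ 6.57915116e-04, -5.63394964e+01,  1.22610200e+00, -1.93451571e+01,
        1.08456973e-02,  1.00756178e-02, -1.11275989e-05]), 'tcp_pos': array([0.21948074, 0.61116856, 0.23039287]), 'eef_rot': array([-5.38983717e-01, -3.09470031e+00,  2.92113296e-03]), 'wrist_force': array([-0.80788471, -0.32050463,  0.41012621]), 'wrist_torque': array([0.00912535, 0.00411551, 0.04594476]), 'gripper_force': 0.0, 'gripper_width': 0.08555705140793178}
scene {'fx': 438.8741134057823, 'fy': 438.8741134057823, 'cx': 322.1199140110654, 'cy': 199.98526951768025, 'D': array([-0.09159197,  0.        ,  0.        ,  0.        ,  0.        ]), 'eye': array([1.32522767, 0.64203341, 0.85040991]), 'orientation': array([-0.98971862, -2.28200368,  1.1706947 ])}
top {'fx': 508.4768197776136, 'fy': 508.4768197776136, 'cx': 314.4883282942139, 'cy': 199.91984527600064, 'D': array([0.04762218, 0.        , 0.        , 0.        , 0.        ]), 'eye': array([ 0.37922279, -0.00171489,  1.36079297]), 'orientation': array([-2.10055773,  2.15772679, -0.19629406])}
```

View pics/top0.png

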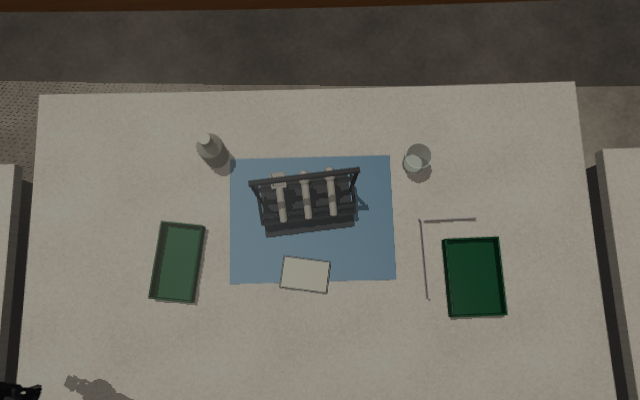

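View pics/scene0.png

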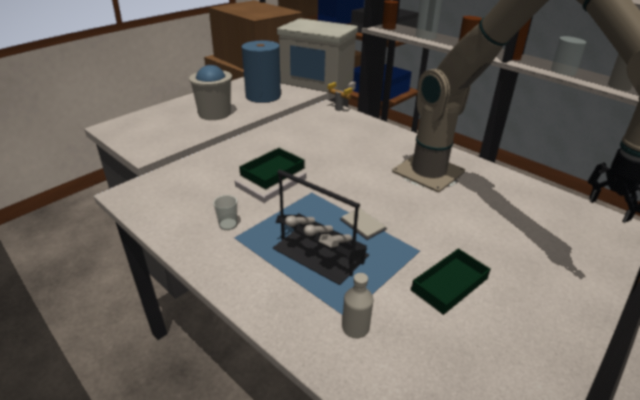

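The top view has +x up and +y to the left. The fence corner and wide tray are on the right (fence corner near (420,220), tray about (442–506, 237–318)). The narrow tray is at (150–205, 222–303), the rack at (250–360, 170–235) and the plate at (305,275). In the scene view the scoop sits in the lane nearest the wash bottle, on the +y side.

```bash
cat > h.py <<'E'
import numpy as np, cv2
from scipy.spatial.transform import Rotation as R
def K(d): return np.array([[d["fx"],0,d["cx"]],[0,d["fy"],d["cy"]],[0,0,1.]],float)
def plane(d,px,z):
    p=cv2.undistortPoints(np.array(px,float).reshape(-1,1,2),K(d),d["D"])[:,0]
    r=np.c_[p,np.ones(len(p))]@R.from_rotvec(d["orientation"]).as_matrix().T
    return d["eye"]+r*((np.asarray(z)-d["eye"][2])/r[:,2])[:,None]
def proj(d,P):
    M=R.from_rotvec(d["orientation"]).as_matrix().T
    return cv2.projectPoints(np.array(P,float).reshape(-1,3),cv2.Rodrigues(M)[0],-M@d["eye"],K(d),d["D"])[0][:,0]
def load(f): return {k:v for k,v in np.load(f).items()}
E
python3 - <<'E'
from h import *
d=load("top0.npz"); f=d["frame"]
hsv=cv2.cvtColor(f,cv2.COLOR_RGB2HSV)
g=((hsv[...,0]>55)&(hsv[...,0]<90)&(hsv[...,1]>90)).astype(np.uint8)
n,l,st,c=cv2.connectedComponentsWithStats(g)
for i in range(1,n):
    if st[i,4]>500:
        print(st[i],c[i]); ct=cv2.findContours((l==i).astype(np.uint8),0,2)[0][0]
        q=cv2.boxPoints(cv2.minAreaRect(ct)); print(q.round(1).tolist())
        for z in(0,.04): print(z,plane(d,q,z)[:,:2].round(4).tolist())
a=cv2.resize(f[150:250,230:390],None,fx=4.5,fy=4.5,interpolation=cv2.INTER_CUBIC)
b=cv2.resize(f[205:325,410:515],None,fx=3.5,fy=3.5)
cv2.imwrite("pics/rack.png",np.clip(a[...,::-1]*1.6,0,255))
E
```

```text
[ 442  237   65   80 4454] [473.99079479 276.43219578]
[[441.5, 239.3000030517578], [499.20001220703125, 234.10000610351562], [506.5, 314.0], [448.70001220703125, 319.20001220703125]]
0 [[0.51, -0.3476], [0.5203, -0.5018], [0.3125, -0.5004], [0.3023, -0.3508]]
0.04 [[0.5062, -0.3375], [0.5161, -0.4871], [0.3144, -0.4857], [0.3046, -0.3405]][ WARN:0@0.732] global loadsave.cpp:1063 imwrite_ Unsupported depth image for selected encoder is fallbacked to CV_8U.
```

View pics/rack.png

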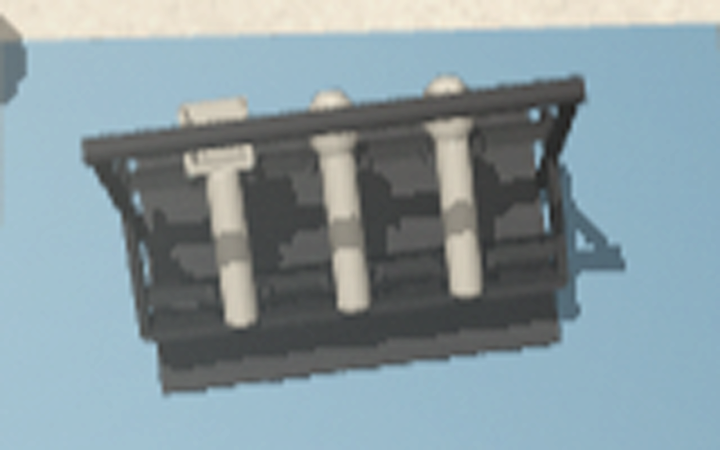

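The rack crop shows the scoop in the left lane (+y), with its pan at (215,130) and tail end at (241,325). The pestles are in the middle and right lanes, tails at (353,310) and (466,295). The bar runs from (90,150) to (578,88).

Run:
```python
from h import *
d=load("top0.npz"); f=d["frame"]
hsv=cv2.cvtColor(f,cv2.COLOR_RGB2HSV); gr=cv2.cvtColor(f,cv2.COLOR_RGB2GRAY).astype(float)
cp=lambda x,y:(x/4.5+230-.4,y/4.5+150-.4)
b=plane(d,[cp(90,150),cp(578,88)],.235); print("bar",b.round(4),np.linalg.norm(b[0]-b[1]))
yv=(b[0]-b[1])[:2]; yaw=np.arctan2(-yv[0],yv[1]); print("rack yaw",np.degrees(yaw))
xa=np.array([np.cos(yaw),np.sin(yaw)]); ya=np.array([-xa[1],xa[0]])
o=b[:,:2].mean(0)-.024*xa; print("grip0 from bar",o)
t=plane(d,[cp(241,325),cp(353,310),cp(466,295)],.0677)[:,:2]
print("grip from tails",(t+.050*xa).round(4).tolist(),"pred",[(o+k*ya).round(4).tolist() for k in(.065,0,-.065)])
def lines(ct,q):
    L=[];ct=ct.reshape(-1,2).astype(float)
    for i in range(4):
        p0,p1=q[i],q[(i+1)%4];u=(p1-p0)/np.linalg.norm(p1-p0);s=(ct-p0)@u/np.linalg.norm(p1-p0);e=abs((ct-p0)@[-u[1],u[0]])
        v=cv2.fitLine(ct[(s>.12)&(s<.88)&(e<6)].astype(np.float32),cv2.DIST_HUBER,0,.01,.01).ravel();L.append((v[2:],v[:2]))
    return L
for nm,roi in(("wide",(425,225,525,330)),("narrow",(140,212,215,315))):
    x0,y0,x1,y1=roi;m=np.zeros(gr.shape,np.uint8)
    h=hsv[y0:y1,x0:x1];m[y0:y1,x0:x1]=((h[...,0]>45)&(h[...,0]<95)&(h[...,1]>55))
    ct=max(cv2.findContours(m,0,1)[0],key=cv2.contourArea)
    q=cv2.boxPoints(cv2.minAreaRect(ct));print(nm,cv2.contourArea(ct),q.round(1).tolist())
    for p,u in lines(ct,q):
        pts=[p-u*20,p+u*20]
        for z in(0,.04):
            w=plane(d,pts,z);dv=w[1]-w[0];a=np.degrees(np.arctan2(dv[1],dv[0]))%90
            print("  z",z,"mid",plane(d,[p],z)[0,:2].round(4),"ang",round((a+45)%90-45,2))
# fence
def half(prof,bg,side):
    i=int(np.argmin(prof));th=(bg+prof[i])/2
    j=i
    while prof[j]<th:j+=side
    return j-side*(prof[j]-th)/(prof[j]-prof[j-side])
L=[];
for r in range(232,294,3):
    c0=415;p=gr[r,c0:c0+20];L.append((c0+half(p,np.median(gr[r,431:438]),1),r))
T=[]
for c in range(430,472,2):
    r0=212;p=gr[r0:r0+14,c];T.append((c,r0+half(p,np.median(gr[224:232,c]),1)))
for nm,P,z in(("left",L,.025),("top",T,.0)):
    w=plane(d,P,z)[:,:2].astype(np.float32);v=cv2.fitLine(w,cv2.DIST_HUBER,0,.001,.001).ravel()
    a=np.degrees(np.arctan2(v[1],v[0]))%90
    print(nm,v[2:],"ang",(a+45)%90-45,"res",np.std((w-v[2:])@[-v[1],v[0]]))
print(np.array(L)[:3],np.array(T)[:3])
```

```text
bar [[ 0.6265  0.1363  0.235 ]
 [ 0.652  -0.1103  0.235 ]] 0.24790868512296652
rack yaw 5.904447541292171
grip0 from bar [0.6153437  0.01053901]
grip from tails [[0.6087, 0.0765], [0.6156, 0.0125], [0.6225, -0.0522]] pred [[0.6087, 0.0752], [0.6153, 0.0105], [0.622, -0.0541]]
wide 4390.0 [[441.20001220703125, 239.39999389648438], [499.29998779296875, 234.0], [506.70001220703125, 314.1000061035156], [448.6000061035156, 319.5]]
  z 0 mid [ 0.5118 -0.43  ] ang 1.39
  z 0.04 mid [ 0.5079 -0.4174] ang 1.39
  z 0 mid [ 0.4149 -0.4986] ang 0.86
  z 0.04 mid [ 0.4138 -0.484 ] ang 0.86
  z 0 mid [ 0.3102 -0.4177] ang 0.84
  z 0.04 mid [ 0.3123 -0.4055] ang 0.84
  z 0 mid [ 0.4052 -0.3504] ang 0.79
  z 0.04 mid [ 0.4044 -0.3401] ang 0.79
narrow 2401.5 [[148.89999389648438, 297.5], [160.8000030517578, 219.39999389648438], [202.1999969482422, 225.60000610351562], [190.39999389648438, 303.79998779296875]]Traceback (most recent call last):
  File "<stdin>", line 22, in <module>
  File "<stdin>", line 15, in lines
cv2.error: OpenCV(4.12.0) /io/opencv/modules/imgproc/src/linefit.cpp:50: error: (-215:Assertion failed) count > 0 in function 'fitLine2D_wods'
```

Run:
```python
from h import *
d=load("top0.npz"); f=d["frame"]
gr=cv2.cvtColor(f,cv2.COLOR_RGB2GRAY).astype(float); bl=cv2.GaussianBlur(gr,(0,0),.8)
# narrow: outline via darker/greener than bench
r=f.astype(int); m=np.zeros(gr.shape,np.uint8); m[212:315,140:215]=((r[...,1]-r[...,0])[212:315,140:215]>8)
m=cv2.morphologyEx(m,cv2.MORPH_CLOSE,np.ones((5,5)))
ct=max(cv2.findContours(m,0,1)[0],key=cv2.contourArea); q=cv2.boxPoints(cv2.minAreaRect(ct)); print(cv2.contourArea(ct),q.round(1).tolist())
for z in(0,.04): print(z,plane(d,q,z)[:,:2].round(4).tolist())
def half(prof,bg,side):
    i=int(np.argmin(prof));th=(bg+prof[i])/2;j=i
    while 0<j<len(prof)-1 and prof[j]<th:j+=side
    return j-side*(prof[j]-th)/(prof[j]-prof[j-side])
L=[(415+half(gr[k,415:435],np.median(gr[k,431:437]),1),k) for k in range(232,294,3)]
T=[(c,212+half(gr[212:228,c],np.median(gr[224:232,c]),1)) for c in range(430,472,2)]
W=[]
for nm,P,z in(("left",L,.025),("top",T,.0)):
    w=plane(d,P,z)[:,:2].astype(np.float32);v=cv2.fitLine(w,cv2.DIST_HUBER,0,.001,.001).ravel()
    a=np.degrees(np.arctan2(v[1],v[0]))%90
    print(nm,v[2:],"ang",(a+45)%90-45,"res",np.std((w-v[2:])@[-v[1],v[0]]))
    W.append(v)
v,u=W; a=np.arctan2(v[1],v[0]);a=a if abs(a)<1.5 else a-np.sign(a)*np.pi
x=np.array([np.cos(a),np.sin(a)]);y=np.array([-x[1],x[0]])
print("fence yaw",np.degrees(a),"home",x*(u[2:]@x-.1)+y*(v[2:]@y-.07))
from plant import manip
s=manip.read_state(); M=R.from_rotvec(s["eef_rot"]).as_matrix(); print(M.round(3))
```

```text
3225.5 [[147.60000610351562, 297.79998779296875], [159.3000030517578, 218.8000030517578], [202.1999969482422, 225.1999969482422], [190.5, 304.1000061035156]]
0 [[0.3783, 0.4314], [0.5857, 0.4075], [0.5653, 0.2928], [0.3585, 0.32]]
0.04 [[0.3783, 0.4187], [0.5796, 0.3955], [0.5598, 0.2841], [0.3591, 0.3106]]
left [ 0.44774622 -0.2931016 ] ang 1.2783089 res 0.0003447482
top [ 0.55753714 -0.3733641 ] ang 2.1748505 res 0.0007280574
fence yaw 1.2783103 home [ 0.4572789  -0.36290634]
[[-0.941  0.338 -0.001]
 [ 0.338  0.941 -0.002]
 [-0.    -0.002 -1.   ]]
```

```bash
cat > plan.py <<'E'
from h import *
from plant import manip
TH=np.radians(5.9); G0=np.array([.6155,.0115,.085])
def rot(yaw,tilt):  # tool x=-heading, leaning 'tilt' forward
    return R.from_euler("z",yaw)*R.from_matrix(np.diag([-1.,1,-1]))*R.from_rotvec([0,-tilt,0])
RR=R.from_euler("z",TH).as_matrix()
n=RR@[-.5,0,.866]; u=RR@[.866,0,.5]
def lane(k): return G0+RR@[0,k*.065,0]
class Plan:
    def __init__(s,pos=None,q=None):
        st=manip.read_state(); s.p=np.array(st["tcp_pos"] if pos is None else pos); s.q=R.from_rotvec(st["eef_rot"]) if q is None else q
    def go(s,p,step,nm=""):
        d=s.q.inv().apply(np.array(p)-s.p)*100; N=max(1,int(np.ceil(np.linalg.norm(d)/step/100))); r=(d/N).round(2)
        s.p=s.p+s.q.apply(r*N/100); print(nm,N,"x shift",r.tolist(),"->",s.p.round(4).tolist())
    def turn(s,q,step=.11,nm=""):
        v=(s.q.inv()*q).as_rotvec(); N=max(1,int(np.ceil(abs(v).max()/step))); r=(v/N).round(4)
        s.q=s.q*R.from_rotvec(r*N); print(nm,N,"x turn",r.tolist())
E
python3 - <<'E'
from plan import *
P=Plan(); g=lane(-1); print(g)
P.turn(rot(TH,0),nm="yaw")
P.go(g+[-.17,-.017,.17],.037,"way")
P.turn(rot(TH,np.pi/6),nm="tilt")
P.go(g+.1*n,.03,"pre")
P.go(g-.011*n,.02,"in")
P.go(g+.09*n,.02,"lift")
E
```

```text
[ 0.62218151 -0.05315568  0.085     ]
yaw 5 x turn [-0.0003, -0.0001, -0.0896]
way 20 x shift [-0.81, -3.51, -0.12] -> [0.453, -0.0703, 0.2547]
tilt 5 x turn [-0.0, -0.1047, 0.0001]
pre 5 x shift [-1.25, -0.01, 2.64] -> [0.5725, -0.0585, 0.1716]
in 6 x shift [0.0, 0.0, 1.85] -> [0.6277, -0.0528, 0.0755]
lift 6 x shift [0.0, 0.0, -1.68] -> [0.5776, -0.058, 0.1628]
```

>>> play_rows(series=[[[0, 0, 0], [0, 0, -0.09], 4], [[0, 0, 0], [0, 0, -0.09], 4], [[0, 0, 0], [0, 0, -0.09], 4], [[0, 0, 0], [0, 0, -0.09], 4], [[0, 0, 0], [0, 0, -0.09], 4], [[-0.8, -3.5, -0.12], [0, 0, 0], 4], [[-0.8, -3.5, -0.12], [0, 0, 0], 4], [[-0.8, -3.5, -0.12], [0, 0, 0], 4]], grip_force=60)

```text
clock: 0.77
tcp_pos: [0.2545, 0.5084, 0.2341]
eef_rot: [0.167, -3.137, 0.002]
wrist_force: [0.5, -0.4, -0.2]
gripper_width: 0.0398
gripper_force: 0.0
```

>>> play_rows(series=[[[-0.8, -3.5, -0.12], [0, 0, 0], 4], [[-0.8, -3.5, -0.12], [0, 0, 0], 4], [[-0.8, -3.5, -0.12], [0, 0, 0], 4], [[-0.8, -3.5, -0.12], [0, 0, 0], 4], [[-0.8, -3.5, -0.12], [0, 0, 0], 4], [[-0.8, -3.5, -0.12], [0, 0, 0], 4], [[-0.8, -3.5, -0.12], [0, 0, 0], 4], [[-0.8, -3.5, -0.12], [0, 0, 0], 4]])

```text
clock: 1.43
tcp_pos: [0.3477, 0.2363, 0.2445]
eef_rot: [0.166, -3.137, 0.0]
wrist_force: [0.3, 0.2, -0.2]
gripper_width: 0.0404
gripper_force: 0.0
```

>>> play_rows(series=[[[-0.8, -3.5, -0.12], [0, 0, 0], 4], [[-0.8, -3.5, -0.12], [0, 0, 0], 4], [[-0.8, -3.5, -0.12], [0, 0, 0], 4], [[-0.8, -3.5, -0.12], [0, 0, 0], 4], [[-0.8, -3.5, -0.12], [0, 0, 0], 4], [[-0.8, -3.5, -0.12], [0, 0, 0], 4], [[-0.8, -3.5, -0.12], [0, 0, 0], 4], [[-0.8, -3.5, -0.12], [0, 0, 0], 4]])

```text
clock: 2.1
tcp_pos: [0.4407, -0.0354, 0.2541]
eef_rot: [0.165, -3.137, -0.0]
wrist_force: [1.5, 1.2, 0.9]
gripper_width: 0.0403
gripper_force: 0.0
```

>>> play_rows(series=[[[-0.8, -3.5, -0.12], [0, -0.105, 0], 4], [[0, 0, 0], [0, -0.105, 0], 4], [[0, 0, 0], [0, -0.105, 0], 4], [[0, 0, 0], [0, -0.105, 0], 4], [[0, 0, 0], [0, -0.104, 0], 4], [[0, 0, 0], [0, 0, 0], 4]])

```text
clock: 2.6
tcp_pos: [0.4487, -0.0628, 0.2542]
eef_rot: [-0.145, 2.726, 0.057]
wrist_force: [-0.3, 0.4, -0.4]
gripper_width: 0.0401
gripper_force: 0.0
```

Run:
```python
from plan import *
from plant import eyes
s=manip.read_state(); print(s["clock"],s["gripper_width"],s["wrist_force"].round(1),s["qpos"].round(2))
P=Plan(); print(P.p,np.degrees((P.q.inv()*rot(TH,np.pi/6)).as_rotvec())); g=lane(-1)
d=eyes.snapshot("wrist"); np.savez("w1.npz",**d); im=d["frame"][...,::-1].copy()
for k in(-1,0,1):
    L=lane(k)
    for q in(proj(d,[L+.01*n,L-.052*u+.01*n])): cv2.circle(im,tuple(int(v) for v in q),4,(0,0,255),1)
cv2.imwrite("pics/w1.png",im)
P.turn(rot(TH,np.pi/6))
P.go(g+.1*n,.03,"pre"); P.go(g-.011*n,.02,"in")
```

```text
2.6 0.04012541411247833 [-0.3  0.4 -0.4] [ 0.16  0.18  0.02  2.35 -0.55  0.26  2.36]
[ 0.44870604 -0.06278935  0.25421109] [ 1.14723167 -6.32780438 -0.12396853]
 2 x turn [0.01, -0.0552, -0.0011]
pre 5 x shift [-1.31, -0.17, 2.67] -> [0.5724, -0.0585, 0.1713]
in 6 x shift [-0.0, 0.0, 1.85] -> [0.6276, -0.0528, 0.0752]
```

View pics/w1.png

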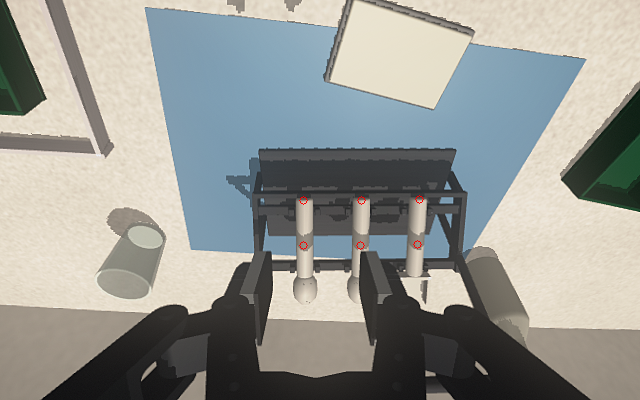

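The wrist view shows the predicted grip and tail points (red circles, for example (303,245), (361,245) and (417,244)) lying on the three handles. The tilt fell short because the arm is too folded at this radius, so I'll move out first and tilt there.

>>> play_rows(series=[[[-1.3, -0.15, 2.67], [0, 0, 0], 4], [[-1.3, -0.15, 2.67], [0, 0, 0], 4], [[-1.3, -0.15, 2.67], [0.01, -0.055, 0], 4], [[-1.3, -0.15, 2.67], [0.01, -0.055, 0], 4], [[0, 0, 0], [0, 0, 0], 4]])

```text
clock: 3.07
tcp_pos: [0.5422, -0.0756, 0.2245]
eef_rot: [-0.169, 2.664, 0.071]
wrist_force: [0.2, -0.5, 1.1]
gripper_width: 0.04
gripper_force: 0.0
```

Run:
```python
from plan import *
s=manip.read_state(); print(s["clock"],s["qpos"].round(2))
P=Plan(); print(P.p,np.degrees((P.q.inv()*rot(TH,np.pi/6)).as_rotvec())); g=lane(-1)
P.turn(rot(TH,np.pi/6))
P.go(g+.1*n,.03,"pre"); P.go(g-.011*n,.02,"in")
```

```text
3.0667 [ 0.11  0.36  0.11  2.23 -1.09  0.23  2.94]
[ 0.54220255 -0.07561319  0.22451135] [ 1.86229002 -2.86433119  0.86845   ]
 1 x turn [0.0325, -0.05, 0.0152]
pre 3 x shift [-0.04, 0.47, 2.06] -> [0.5725, -0.0583, 0.1716]
in 6 x shift [0.0, 0.0, 1.85] -> [0.6277, -0.0526, 0.0755]
```

The wrist has run into its limits (q5 −1.1, q6 0.23, q7 2.94). I'll fit a simple kinematic model to find which configuration can grip.

```bash
cat > kin.py <<'E'
import numpy as np
from scipy.spatial.transform import Rotation as R
from scipy.optimize import least_squares
LO=np.array([-3.06,-.37,-1.25,.18,-1.1,.23,-2.94]);HI=np.array([3.06,2.12,1.32,2.47,4.24,1.98,2.94])
# params: h,a,b,L, s1, off1, s3,s5,s7, off7, e1,e2
def fk(q,p,sg):
    h,a,b,L,o1,o7,e1,e2=p; s1,s3,s5,s7=sg
    T=R.from_euler("z",s1*q[0]+o1)*R.from_euler("y",q[1]); x=np.array([0,0,h])
    T=T*R.from_euler("z",s3*q[2]); x=x+T.apply([e1,0,a]); T=T*R.from_euler("y",q[3]); x=x+T.apply([e2,0,0])
    T=T*R.from_euler("z",s5*q[4]); x=x+T.apply([0,0,b]); T=T*R.from_euler("y",q[5])*R.from_euler("z",s7*q[6]+o7)
    return x+T.apply([0,0,L]),T
E
python3 - <<'E'
from kin import *
from plant import manip
import itertools,pickle
s=manip.read_state()
D=[([-1.2917868,.62934713,.03846349,1.51835534,-.02702351,.99629353,-.02002828],[.21948074,.61116856,.23039287],[-.538983717,-3.0947,.0029211],1),
 ([.16,.18,.02,2.35,-.55,.26,2.36],[.44870604,-.06278935,.25421109],[-.145,2.726,.057],.1),
 (s["qpos"],s["tcp_pos"],s["eef_rot"],1)]
best=None
for sg in itertools.product([1,-1],repeat=4):
  for o1 in(0,np.pi/2,np.pi,-np.pi/2,2.5,-.6):
    for o7 in(0,np.pi/2,np.pi,-np.pi/2):
      def f(p): 
        r=[]
        for q,x,v,w in D:
            X,T=fk(q,p,sg); r+=[*(w*(X-x)*5),*(w*(R.from_rotvec(v).inv()*T).as_rotvec()),]
        return np.array(r+[.01*p[6],.01*p[7]])
      z=least_squares(f,[.33,.4,.4,.25,o1,o7,0,0],max_nfev=60)
      if best is None or z.cost<best[0]-1e-9: best=(z.cost,z.x,sg)
print(best); pickle.dump(best[1:],open("kin.pkl","wb"))
for q,x,v,w in D:
    X,T=fk(q,*best[1:]); print((X-x).round(4),(R.from_rotvec(v).inv()*T).as_rotvec().round(3))
np.savez("st.npz",q=s["qpos"])
E
```

```text
(np.float64(0.00019278878075099955), array([ 0.38302498,  0.51743448,  0.39246104,  0.32957745, -0.04012424,
        1.53286913,  0.02890932,  0.01249041]), (-1, -1, -1, -1))
[-0.0004  0.0002 -0.    ] [-0.     0.     0.002]
[0.0097 0.0053 0.0018] [0.015 0.004 0.004]
[-0.0001  0.     -0.    ] [ 0.018 -0.001 -0.002]
```

```bash
cat > ik.py <<'E'
from plan import *
import pickle
from kin import fk,LO,HI,least_squares
KP=pickle.load(open("kin.pkl","rb")); rng=np.random.default_rng(0)
def ik(pos,q,tries=25,seed=None,m=.06):
    out=[]
    for i in range(tries):
        x0=rng.uniform(LO+m,HI-m) if seed is None else seed
        def f(j):
            X,T=fk(j,*KP); return np.r_[(X-pos)*5,(T.inv()*q).as_rotvec(),.002*(j-(LO+HI)/2)/(HI-LO)]
        z=least_squares(f,np.clip(x0,LO+m+.01,HI-m-.01),bounds=(LO+m,HI-m),max_nfev=80)
        e=np.abs(f(z.x)[:6]).max()
        if e<.01: out.append(z.x)
        if seed is not None: break
    return out
def rep(nm,s):
    u=[]
    for x in s:
        if not any(np.abs(x-y).max()<.3 for y in u): u.append(x)
    print(nm,len(s)); [print("   ",x.round(2).tolist()) for x in u[:5]]
E
python3 - <<'E'
from ik import *
FL=R.from_euler("z",np.pi)
for k in(-1,1):
  for fl in(0,1):
    for off in(-.011,.09):
        q=rot(TH,np.pi/6)*(FL if fl else R.identity())
        rep((k,fl,off),ik(lane(k)+off*n,q,20))
E
```

```text
(-1, 0, -0.011) 10
    [0.64, 0.9, -0.72, 2.12, 2.22, 0.43, -0.21]
    [-0.13, 0.78, 0.31, 2.12, 4.03, 0.4, -2.36]
(-1, 0, 0.09) 12
    [0.84, 0.75, -0.96, 2.23, 1.9, 0.45, 0.06]
    [-0.04, 0.54, 0.23, 2.24, 4.18, 0.29, -2.43]
(-1, 1, -0.011) 11
    [0.47, 0.81, -0.48, 2.12, 2.52, 0.29, 2.54]
    [-0.28, 0.82, 0.52, 2.12, 4.16, 0.52, 0.59]
(-1, 1, 0.09) 5
    [-0.04, 0.54, 0.23, 2.24, 4.18, 0.29, 0.71]
(1, 0, -0.011) 14
    [0.41, 0.93, -0.79, 2.15, 2.15, 0.63, -0.38]
    [-0.29, 0.75, 0.16, 2.15, 3.41, 0.29, -1.95]
    [-0.57, 0.82, 0.52, 2.15, 3.93, 0.43, -2.59]
(1, 0, 0.09) 12
    [0.49, 0.7, -0.9, 2.27, 1.94, 0.56, -0.29]
    [-0.57, 0.56, 0.51, 2.27, 4.07, 0.29, -2.64]
(1, 1, -0.011) 8
    [0.37, 0.9, -0.74, 2.15, 2.17, 0.59, 2.71]
    [-0.29, 0.75, 0.16, 2.15, 3.41, 0.29, 1.19]
    [-0.49, 0.79, 0.42, 2.15, 3.82, 0.37, 0.7]
    [0.06, 0.77, -0.3, 2.15, 2.56, 0.34, 2.18]
    [-0.06, 0.75, -0.14, 2.15, 2.81, 0.3, 1.88]
(1, 1, 0.09) 5
    [0.17, 0.55, -0.45, 2.27, 2.21, 0.29, 2.5]
    [-0.57, 0.56, 0.51, 2.27, 4.07, 0.29, 0.5]
    [0.41, 0.64, -0.77, 2.27, 1.99, 0.46, 2.77]
```

```bash
cat > sim.py <<'E'
from ik import *
def step(q,pos,o,lim=.18):
    "damped follow: nearest joint solution"
    def f(j):
        X,T=fk(j,*KP); return np.r_[(X-pos)*5,(T.inv()*o).as_rotvec(),.03*(j-q)]
    z=least_squares(f,np.clip(q,LO+.001,HI-.001),bounds=(LO,HI),max_nfev=40)
    X,T=fk(z.x,*KP); return z.x,np.linalg.norm(X-pos),np.linalg.norm((T.inv()*o).as_rotvec())
def run(q,pos,o,wps,pr=True):
    "wps: (name,pos,rot,nrows)"
    for nm,p1,o1,N in wps:
        v=(o.inv()*o1).as_rotvec();mj=0;me=0
        for i in range(1,N+1):
            q2,e,a=step(q,pos+(p1-pos)*i/N,o*R.from_rotvec(v*i/N)); mj=max(mj,abs(q2-q).max()); me=max(me,e*5,a); q=q2
        pos,o=p1,o1
        if pr: print(nm,q.round(2).tolist(),"maxstep",round(mj,2),"err",round(me,3))
    return q,pos,o
E
python3 - <<'E'
from sim import *
s=manip.read_state(); q=np.array(s["qpos"]); X,T=fk(q,*KP)
g=lane(-1); F=rot(TH,np.pi/6); S=lambda t,f,yaw=TH: rot(yaw,0)*R.from_rotvec([0,-t,0])*R.from_rotvec([f,0,0])
A=np.array([.50,-.06,.30])
for f in(.6,.9):
    print("lean",f)
    run(q,X,T,[("untilt",A,S(0,0),6),("side",A,S(0,f),8),("fwd",A,S(.52,f),6),("back",A,S(.52,f/2),5),("pre",g+.1*n,S(.52,.25),6),("final",g+.1*n,F,4),("in",g-.011*n,F,6),("lift",g+.09*n,F,6)])
t=np.array([.397,-.45,.10])
rep("wide",ik(t,rot(.017,0),25)); rep("wideF",ik(t,rot(.017+np.pi,0),25))
E
```

```text
lean 0.6
untilt [-0.43, 0.38, 0.66, 1.86, -0.28, 0.99, 2.03] maxstep 0.33 err 0.003
side [-0.99, 0.55, 0.95, 1.95, 0.21, 0.84, 1.42] maxstep 0.08 err 0.0
fwd [-1.29, 0.56, 1.24, 2.3, 0.55, 0.23, 0.77] maxstep 0.34 err 0.008
back [-0.59, 0.17, 0.53, 2.33, 0.95, 0.23, 0.63] maxstep 0.27 err 0.004
pre [0.08, 0.52, -0.17, 2.27, 2.12, 0.34, -0.5] maxstep 0.3 err 0.006
final [0.65, 0.59, -0.66, 2.24, 2.09, 0.23, -0.2] maxstep 0.22 err 0.004
in [0.62, 0.89, -0.69, 2.12, 2.24, 0.4, -0.25] maxstep 0.05 err 0.0
lift [0.64, 0.62, -0.66, 2.23, 2.1, 0.24, -0.21] maxstep 0.05 err 0.0
lean 0.9
untilt [-0.43, 0.38, 0.66, 1.86, -0.28, 0.99, 2.03] maxstep 0.33 err 0.003
side [-1.16, 0.78, 1.07, 1.96, 0.31, 0.84, 1.24] maxstep 0.12 err 0.0
fwd [-1.39, 0.93, 1.32, 2.23, 0.26, 0.36, 0.84] maxstep 0.08 err 0.0
back [-1.1, 0.33, 1.03, 2.33, 0.9, 0.23, 0.55] maxstep 0.25 err 0.005
pre [-0.03, 0.51, -0.04, 2.27, 2.22, 0.28, -0.62] maxstep 0.29 err 0.005
final [0.65, 0.59, -0.66, 2.24, 2.09, 0.23, -0.21] maxstep 0.22 err 0.004
in [0.62, 0.89, -0.69, 2.12, 2.24, 0.4, -0.25] maxstep 0.05 err 0.0
lift [0.64, 0.62, -0.66, 2.23, 2.11, 0.24, -0.21] maxstep 0.05 err 0.0
wide 11
    [1.09, 0.78, -0.42, 1.74, 0.45, 0.72, 2.03]
    [1.31, 0.89, -0.78, 1.74, 0.81, 0.86, 1.75]
    [0.83, 0.74, -0.03, 1.74, 0.04, 0.66, 2.37]
wideF 11
    [1.08, 0.77, -0.4, 1.74, 0.43, 0.71, -1.1]
    [0.74, 0.74, 0.09, 1.74, -0.1, 0.66, -0.66]
    [0.44, 0.81, 0.55, 1.74, -0.58, 0.76, -0.27]
    [1.4, 0.98, -0.95, 1.74, 0.96, 0.96, -1.5]
```

>>> play_rows(series=[[[0, 0.4, -2.2], [0, 0.06, 0], 4], [[0, 0.4, -2.2], [0, 0.06, 0], 4], [[0, 0.4, -2.2], [0, 0.09, 0], 4], [[0, 0.4, -2.2], [0, 0.09, 0], 4], [[0, 0, 0], [0.05, 0.09, 0], 4], [[0, 0, 0], [0.09, 0.08, 0], 4], [[0, 0, 0], [0.09, 0, 0], 4], [[0, 0, 0], [0.09, 0, 0], 4]])

```text
clock: 3.73
tcp_pos: [0.5131, -0.0627, 0.2951]
eef_rot: [-0.186, 3.034, -0.452]
wrist_force: [-0.7, 1.1, -2.0]
gripper_width: 0.04
gripper_force: 0.0
```

>>> play_rows(series=[[[0, 0, 0], [0.09, 0, 0], 4], [[0, 0, 0], [0.09, 0, 0], 4], [[0, 0, 0], [0.09, 0, 0], 4], [[0, 0, 0], [0, 0, 0], 4]])

```text
clock: 4.07
tcp_pos: [0.5116, -0.0576, 0.2919]
eef_rot: [-0.185, 2.934, -0.851]
wrist_force: [0.3, 2.0, -0.5]
gripper_width: 0.0398
gripper_force: 0.0
```

```bash
cat >> sim.py <<'E'
g=lane(-1); F=rot(TH,np.pi/6); S=lambda t,f,yaw=TH: rot(yaw,0)*R.from_rotvec([0,-t,0])*R.from_rotvec([f,0,0])
def rows(pos,o,p1,o1,N,nm=""):
    v=(o.inv()*o1).as_rotvec()/N; s=[]
    for i in range(N):
        c=o*R.from_rotvec(v*i); s.append(c.inv().apply((p1-pos)/N)*100)
    print(nm,N,"turn",v.round(3).tolist(),"shifts",np.round(s,2).tolist() if np.linalg.norm(p1-pos)>1e-3 and np.linalg.norm(v)>.003 else s[0].round(2).tolist())
    return p1,o1
def now():
    s=manip.read_state(); o=R.from_rotvec(s["eef_rot"]); e=(R.from_euler("z",TH)*R.from_matrix(np.diag([-1.,1,-1]))).inv()*o
    print("t",round(s["clock"],2),"q",s["qpos"].round(2).tolist(),"tcp",s["tcp_pos"].round(4).tolist(),"w",round(s["gripper_width"],4),"gf",round(s["gripper_force"],1),"F",s["wrist_force"].round(1).tolist(),"tilt YXZ",e.as_euler("YXZ",degrees=True).round(1).tolist())
    return np.array(s["qpos"]),np.array(s["tcp_pos"]),o
E
python3 - <<'E'
from sim import *
q,p,o=now(); print(np.round(fk(q,*KP)[0]-p,3))
A=np.array([.50,-.06,.30])
p,o=rows(p,o,A,S(.52,.6),6,"fwd"); p,o=rows(p,o,A,S(.52,.3),5,"back")
p,o=rows(p,o,g+.1*n,S(.52,.25),6,"pre"); p,o=rows(p,o,g+.1*n,F,4,"fin")
E
```

```text
t 4.07 q [-0.98, 0.59, 1.03, 1.96, 0.09, 0.76, 1.57] tcp [0.5116, -0.0576, 0.2919] w 0.0398 gf 0.0 F [0.3, 2.0, -0.5] tilt YXZ [-3.8, 32.4, -2.4]
[-0.001 -0.019 -0.001]
fwd 6 turn [0.007, -0.063, 0.049] shifts [[0.19, -0.09, -0.11], [0.18, -0.1, -0.12], [0.17, -0.11, -0.13], [0.15, -0.12, -0.14], [0.14, -0.12, -0.15], [0.12, -0.13, -0.16]]
back 5 turn [-0.06, -0.0, 0.0] shifts [0.0, 0.0, 0.0]
pre 6 turn [-0.008, 0.0, 0.0] shifts [[0.02, 0.63, 2.37], [0.02, 0.61, 2.38], [0.02, 0.59, 2.38], [0.02, 0.57, 2.39], [0.02, 0.55, 2.39], [0.02, 0.53, 2.4]]
fin 4 turn [-0.062, -0.001, 0.0] shifts [0.0, 0.0, 0.0]
```

>>> play_rows(series=[[[0, 0, 0], [0.007, -0.063, 0.049], 4], [[0, 0, 0], [0.007, -0.063, 0.049], 4], [[0, 0, 0], [0.007, -0.063, 0.049], 4], [[0, 0, 0], [0.007, -0.063, 0.049], 4], [[0, 0, 0], [0.007, -0.063, 0.049], 4], [[0, 0, 0], [0.007, -0.063, 0.049], 4], [[0, 0, 0], [-0.04, 0, 0], 4], [[0, 0, 0], [-0.04, 0, 0], 4]])

```text
clock: 4.73
tcp_pos: [0.5081, -0.0659, 0.2937]
eef_rot: [0.046, 2.596, -0.654]
wrist_force: [-0.4, -0.0, 0.3]
gripper_width: 0.0402
gripper_force: 0.0
```

>>> play_rows(series=[[[0, 0, 0], [-0.04, 0, 0], 4], [[0, 0, 0], [-0.04, 0, 0], 4], [[0, 0, 0], [-0.04, 0, 0], 4], [[0, 0, 0], [-0.04, 0, 0], 4], [[0, 0, 0], [-0.04, 0, 0], 4], [[0, 0, 0], [0, 0, 0], 4]])

```text
clock: 5.23
tcp_pos: [0.5081, -0.0688, 0.2955]
eef_rot: [-0.007, 2.645, -0.388]
wrist_force: [0.7, -0.6, 0.0]
gripper_width: 0.04
gripper_force: 0.0
```

Run:
```python
from sim import *
q,p,o=now()
p,o=rows(p,o,g+.1*n,S(.52,.25),6,"pre"); p,o=rows(p,o,g+.1*n,F,4,"fin")
```

```text
t 5.23 q [-0.88, 0.27, 0.92, 2.27, 0.3, 0.25, 1.26] tcp [0.5081, -0.0688, 0.2955] w 0.04 gf 0.0 F [0.7, -0.6, 0.0] tilt YXZ [-26.1, 18.4, 1.3]
pre 6 turn [-0.012, -0.01, -0.001] shifts [[-0.05, 0.8, 2.19], [-0.03, 0.77, 2.2], [-0.0, 0.74, 2.21], [0.02, 0.72, 2.22], [0.04, 0.69, 2.23], [0.06, 0.67, 2.24]]
fin 4 turn [-0.062, -0.001, 0.0] shifts [0.0, 0.0, 0.0]
```

>>> play_rows(series=[[[0, 0.38, 1.1], [-0.006, -0.008, 0], 4], [[0, 0.38, 1.1], [-0.006, -0.008, 0], 4], [[0, 0.38, 1.1], [-0.006, -0.008, 0], 4], [[0, 0.38, 1.1], [-0.006, -0.008, 0], 4], [[0, 0.36, 1.1], [-0.006, -0.008, 0], 4], [[0, 0.36, 1.1], [-0.006, -0.008, 0], 4], [[0, 0.36, 1.1], [-0.006, -0.008, 0], 4], [[0, 0.36, 1.1], [-0.006, -0.008, 0], 4]])

```text
clock: 5.9
tcp_pos: [0.5428, -0.0639, 0.2223]
eef_rot: [-0.035, 2.606, -0.342]
wrist_force: [0.5, -0.2, 0.0]
gripper_width: 0.04
gripper_force: 0.0
```

Run:
```python
from sim import *
q,p,o=now()
print("sim:");run(q,p,o,[("pre",g+.1*n,S(.52,.25),5),("fin",g+.1*n,F,6),("in",g-.011*n,F,6)])
p,o=rows(p,o,g+.1*n,S(.52,.25),4,"pre"); p,o=rows(p,o,g+.1*n,F,4,"fin")
```

```text
t 5.9 q [-0.23, 0.37, 0.14, 2.32, 1.73, 0.25, -0.19] tcp [0.5428, -0.0639, 0.2223] w 0.04 gf 0.0 F [0.5, -0.2, 0.0] tilt YXZ [-28.9, 16.5, 0.1]
sim:
pre [0.04, 0.51, -0.12, 2.27, 2.16, 0.32, -0.55] maxstep 0.15 err 0.002
fin [0.65, 0.6, -0.67, 2.24, 2.08, 0.23, -0.19] maxstep 0.15 err 0.003
in [0.62, 0.89, -0.7, 2.12, 2.24, 0.41, -0.25] maxstep 0.05 err 0.0
pre 4 turn [-0.01, -0.004, 0.001] shifts [[-0.05, 0.48, 1.39], [-0.04, 0.47, 1.4], [-0.03, 0.45, 1.4], [-0.03, 0.44, 1.41]]
fin 4 turn [-0.062, -0.001, 0.0] shifts [0.0, 0.0, 0.0]
```

>>> play_rows(series=[[[-0.04, 0.46, 1.4], [-0.01, -0.004, 0], 4], [[-0.04, 0.46, 1.4], [-0.01, -0.004, 0], 4], [[-0.04, 0.46, 1.4], [-0.01, -0.004, 0], 4], [[-0.04, 0.46, 1.4], [-0.01, -0.004, 0], 4], [[0, 0, 0], [-0.05, 0, 0], 4], [[0, 0, 0], [-0.05, 0, 0], 4], [[0, 0, 0], [-0.05, 0, 0], 4], [[0, 0, 0], [-0.05, 0, 0], 4]])

```text
clock: 6.57
tcp_pos: [0.5722, -0.058, 0.1718]
eef_rot: [-0.124, 2.618, -0.029]
wrist_force: [-1.1, 0.7, -1.7]
gripper_width: 0.0397
gripper_force: 0.0
```

>>> play_rows(series=[[[0, 0, 0], [-0.05, 0, 0], 4], [[0, 0, 0], [0, 0, 0], 4]])

```text
clock: 6.73
tcp_pos: [0.5719, -0.0651, 0.1716]
eef_rot: [-0.122, 2.62, 0.033]
wrist_force: [-0.1, -1.0, -0.8]
gripper_width: 0.0401
gripper_force: 0.0
```

Run:
```python
from sim import *
q,p,o=now()
p,o=rows(p,o,g+.07*n,F,2,"fin");p,o=rows(p,o,g-.011*n,F,5,"in");
```

```text
t 6.73 q [0.57, 0.55, -0.62, 2.26, 2.03, 0.24, -0.21] tcp [0.5719, -0.0651, 0.1716] w 0.0401 gf 0.0 F [-0.1, -1.0, -0.8] tilt YXZ [-29.7, 0.3, 0.5]
fin 2 turn [-0.002, -0.002, -0.004] shifts [[-0.06, 0.34, 1.53], [-0.05, 0.34, 1.53]]
in 5 turn [0.0, 0.0, 0.0] shifts [-0.0, -0.0, 1.62]
```

Aligned to within 0.5°. Now I'll go in, close and lift slightly.

>>> play_rows(series=[[[-0.05, 0.34, 1.5], [0, 0, 0], 4], [[-0.05, 0.34, 1.5], [0, 0, 0], 4], [[0, 0, 1.6], [0, 0, 0], 4], [[0, 0, 1.6], [0, 0, 0], 4], [[0, 0, 1.6], [0, 0, 0], 4], [[0, 0, 1.6], [0, 0, 0], 4], [[0, 0, 1.6], [0, 0, 0], 4], [[0, 0, 0], [0, 0, 0], 4]])

```text
clock: 7.4
tcp_pos: [0.626, -0.0444, 0.0734]
eef_rot: [-0.14, 2.623, 0.034]
wrist_force: [-0.0, 0.8, -0.2]
gripper_width: 0.04
gripper_force: 0.0
```

Run:
```python
from sim import *
from plant import eyes
q,p,o=now(); print("u,n,y err mm",((p-g)@u*1e3).round(1),((p-g)@n*1e3).round(1),((p-g)@RR[:,1]*1e3).round(1))
d=eyes.snapshot("wrist"); cv2.imwrite("pics/w2.png",d["frame"][...,::-1])
```

```text
t 7.4 q [0.54, 0.84, -0.7, 2.17, 2.2, 0.47, -0.32] tcp [0.626, -0.0444, 0.0734] w 0.04 gf 0.0 F [-0.0, 0.8, -0.2] tilt YXZ [-29.5, 0.0, -0.2]
u,n,y err mm -1.8 -12.4 8.4
```

View pics/w2.png

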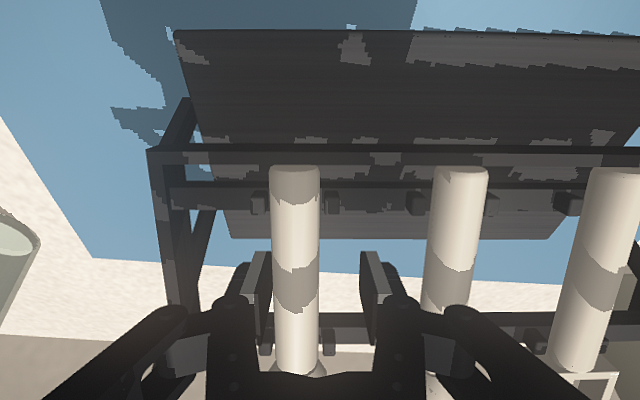

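The wrist view shows the handle at column 296, between the pads (268 to 362), with the mid at about 315. That means I'm about 8 mm too far to +y, so I'll shift, close and lift.

>>> play_rows(series=[[[0, -0.4, -0.1], [0, 0, 0], 4], [[-0.1, -0.42, 0], [0, 0, 0], 4], [[0, 0, 0], [0, 0, 0], 4], [[0, 0, 0], [0, 0, 0], 0], [[0, 0, 0], [0, 0, 0], 0], [[0, 0, 0], [0, 0, 0], 0], [[0, 0, 0], [0, 0, 0], 0], [[0, 0, 0], [0, 0, 0], 0]], grip_force=60)

```text
clock: 8.12
tcp_pos: [0.6265, -0.0541, 0.0787]
eef_rot: [-0.139, 2.62, 0.033]
wrist_force: [-2.1, -1.0, 5.5]
gripper_width: 0.0174
gripper_force: 58.4
```

>>> play_rows(series=[[[0, 0, -1], [0, 0, 0], 0], [[0, 0, -1.5], [0, 0, 0], 0], [[0, 0, -1.5], [0, 0, 0], 0], [[0, 0, -1.5], [0, 0, 0], 0], [[0, 0, -1.5], [0, 0, 0], 0], [[0, 0, -1.5], [0, 0, 0], 0], [[0, 0, -0.5], [0, 0, 0], 0], [[0, 0, 0], [0, 0, 0], 0]])

```text
clock: 8.78
tcp_pos: [0.5818, -0.0586, 0.1573]
eef_rot: [-0.14, 2.62, 0.033]
wrist_force: [0.0, -0.0, -0.8]
gripper_width: 0.0176
gripper_force: 59.2
```

Run:
```python
from sim import *
q,p,o=now()
# simulate way to wide tray
tr=np.array([.410,-.417,0]); yw=.02; ex=np.array([np.cos(yw),np.sin(yw),0]);ey=np.array([-ex[1],ex[0],0])
T1=tr-.013*ex-.032*ey
dn=rot(yw,np.radians(2.6)); B=np.array([.50,-.10,.26])
print("direct"); run(q,p,o,[("back",p+np.array([-.06,-.02,.06]),o,4),("over",T1+[0,0,.15],dn,20),("down",T1+[0,0,.0063],dn,8)])
print("lean"); Q=run(q,p,o,[("back",p+np.array([-.06,-.02,.06]),S(.52,.25),8),("B",B,S(.3,.4,0),8),("over",T1+[0,0,.15],dn,14),("down",T1+[0,0,.0063],dn,8)])
```

```text
t 8.78 q [0.58, 0.6, -0.66, 2.24, 2.04, 0.29, -0.21] tcp [0.5818, -0.0586, 0.1573] w 0.0176 gf 59.2 F [0.0, -0.0, -0.8] tilt YXZ [-29.7, 0.1, -0.2]
direct
back [0.93, 0.5, -0.91, 2.32, 1.68, 0.23, 0.24] maxstep 0.14 err 0.002
over [1.49, 0.95, -1.09, 1.76, 0.95, 1.03, 1.65] maxstep 0.2 err 0.003
down [1.41, 1.13, -0.91, 1.77, 1.17, 0.84, 1.53] maxstep 0.03 err 0.0
lean
back [0.5, 0.42, -0.62, 2.37, 1.89, 0.44, -0.2] maxstep 0.04 err 0.0
B [0.45, 0.37, -0.69, 2.18, 1.11, 0.77, 0.46] maxstep 0.15 err 0.001
over [1.38, 0.82, -0.85, 1.76, 0.74, 0.88, 1.8] maxstep 0.11 err 0.0
down [1.27, 1.01, -0.67, 1.77, 0.93, 0.67, 1.67] maxstep 0.03 err 0.0
```

Run:
```python
from sim import *
from plant import eyes
q,p,o=now(); print(manip.read_state()["wrist_torque"])
d=eyes.snapshot("wrist"); a=d["frame"]; b=cv2.resize(eyes.snapshot("scene")["frame"][160:320,220:420],None,fx=2.5,fy=2.5,interpolation=cv2.INTER_CUBIC)
a=a[100:400,120:520]; c=np.zeros((400,800,3),np.uint8); c[:300,:400]=a; c[:,400:]=b[:400,:400]
cv2.imwrite("pics/w3.png",c[...,::-1])
```

```text
t 8.78 q [0.58, 0.6, -0.66, 2.24, 2.04, 0.29, -0.21] tcp [0.5818, -0.0586, 0.1573] w 0.0176 gf 59.2 F [0.0, -0.0, -0.8] tilt YXZ [-29.7, 0.1, -0.2]
[-0.06762216  0.68718278  0.02112111]
```

View pics/w3.png

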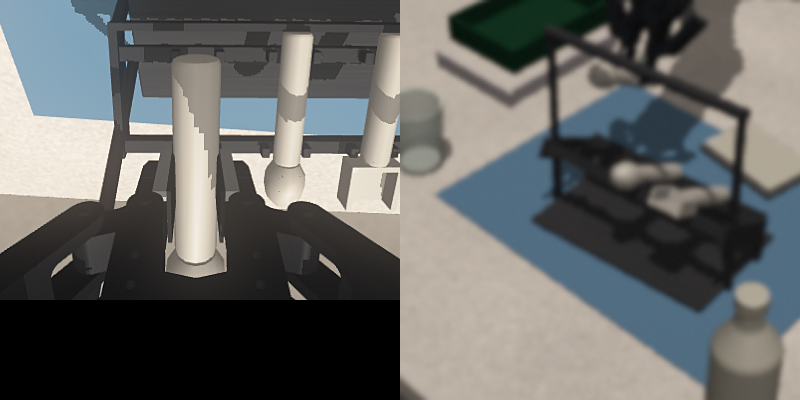

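The pestle is held straight between the pads (left half, about (197,170)) and clear of the rack and bar. Next is the carry to the wide tray.

```bash
cat >> sim.py <<'E'
tr=np.array([.410,-.417,0]); yw=.02; ex=np.array([np.cos(yw),np.sin(yw),0]);ey=np.array([-ex[1],ex[0],0])
dn=rot(yw,np.radians(2.6)); B=np.array([.50,-.10,.26])
T1=tr-.013*ex-.032*ey; T2=tr-.013*ex+.032*ey
E
python3 - <<'E'
from sim import *
q,p,o=now()
p,o=rows(p,o,p+np.array([-.05,-.02,.07]),S(.52,.25),5,"back");p,o=rows(p,o,B,S(.3,.4,0),6,"B");p,o=rows(p,o,T1+[0,0,.13],dn,14,"over")
E
```

```text
t 8.88 q [0.58, 0.61, -0.66, 2.24, 2.05, 0.29, -0.21] tcp [0.5822, -0.0585, 0.1559] w 0.0177 gf 59.2 F [0.6, 0.4, -1.3] tilt YXZ [-29.6, 0.0, -0.2]
back 5 turn [0.05, -0.001, 0.001] shifts [[0.21, -0.29, -1.73], [0.21, -0.38, -1.71], [0.21, -0.47, -1.69], [0.21, -0.55, -1.67], [0.2, -0.63, -1.64]]
B 6 turn [0.032, 0.04, 0.003] shifts [[0.21, -0.48, -0.68], [0.24, -0.51, -0.65], [0.26, -0.53, -0.63], [0.28, -0.55, -0.6], [0.31, -0.57, -0.57], [0.33, -0.59, -0.54]]
over 14 turn [-0.029, 0.018, -0.005] shifts [[0.97, -2.04, 1.59], [0.96, -2.08, 1.55], [0.94, -2.12, 1.5], [0.92, -2.15, 1.46], [0.91, -2.19, 1.41], [0.9, -2.23, 1.37], [0.88, -2.26, 1.32], [0.87, -2.29, 1.27], [0.86, -2.32, 1.22], [0.85, -2.35, 1.17], [0.84, -2.38, 1.11], [0.84, -2.41, 1.06], [0.83, -2.43, 1.0], [0.83, -2.46, 0.95]]
```

>>> play_rows(series=[[[0.2, -0.3, -1.7], [0.05, 0, 0], 0], [[0.2, -0.4, -1.7], [0.05, 0, 0], 0], [[0.2, -0.5, -1.7], [0.05, 0, 0], 0], [[0.2, -0.5, -1.7], [0.05, 0, 0], 0], [[0.2, -0.6, -1.6], [0.05, 0, 0], 0], [[0.2, -0.5, -0.7], [0.032, 0.04, 0.003], 0], [[0.2, -0.5, -0.7], [0.032, 0.04, 0.003], 0], [[0.3, -0.5, -0.6], [0.032, 0.04, 0.003], 0]])

```text
clock: 9.55
tcp_pos: [0.5164, -0.088, 0.2427]
eef_rot: [0.009, 2.701, -0.427]
wrist_force: [0.9, -0.7, -1.6]
gripper_width: 0.0176
gripper_force: 59.3
```

>>> play_rows(series=[[[0.3, -0.5, -0.6], [0.032, 0.04, 0.003], 0], [[0.3, -0.6, -0.6], [0.032, 0.04, 0.003], 0], [[0.3, -0.6, -0.5], [0.032, 0.04, 0.003], 0], [[1, -2, 1.6], [-0.029, 0.018, -0.005], 0], [[1, -2.1, 1.6], [-0.029, 0.018, -0.005], 0], [[0.9, -2.1, 1.5], [-0.029, 0.018, -0.005], 0], [[0.9, -2.2, 1.5], [-0.029, 0.018, -0.005], 0], [[0.9, -2.2, 1.4], [-0.029, 0.018, -0.005], 0]])

```text
clock: 10.22
tcp_pos: [0.4648, -0.2258, 0.212]
eef_rot: [0.037, 2.917, -0.373]
wrist_force: [0.2, 0.7, -2.1]
gripper_width: 0.0176
gripper_force: 59.3
```

>>> play_rows(series=[[[0.9, -2.2, 1.4], [-0.029, 0.018, -0.005], 0], [[0.9, -2.3, 1.3], [-0.029, 0.018, -0.005], 0], [[0.9, -2.3, 1.3], [-0.029, 0.018, -0.005], 0], [[0.9, -2.3, 1.2], [-0.029, 0.018, -0.005], 0], [[0.8, -2.4, 1.2], [-0.029, 0.018, -0.005], 0], [[0.8, -2.4, 1.1], [-0.029, 0.018, -0.005], 0], [[0.8, -2.4, 1.1], [-0.029, 0.018, -0.005], 0], [[0.8, -2.4, 1], [-0.029, 0.018, -0.005], 0]])

```text
clock: 10.88
tcp_pos: [0.4071, -0.4263, 0.1367]
eef_rot: [-0.028, 3.087, -0.035]
wrist_force: [1.3, 0.1, -1.5]
gripper_width: 0.0178
gripper_force: 59.3
```

>>> play_rows(series=[[[0.8, -2.5, 1], [-0.029, 0.018, -0.005], 0], [[0, 0, 0], [0, 0, 0], 0], [[0, 0, 0], [0, 0, 0], 0]])

```text
clock: 11.13
tcp_pos: [0.3993, -0.4522, 0.126]
eef_rot: [-0.03, 3.105, 0.009]
wrist_force: [0.3, 1.3, -2.3]
gripper_width: 0.0179
gripper_force: 59.3
```

Run:
```python
from sim import *
from plant import eyes
d=eyes.snapshot("top"); np.savez("top1.npz",**d)
q,p,o=now(); p,o=rows(p,o,T1+[0,0,.10],dn,4,"fix"); p,o=rows(p,o,T1+[0,0,.014],dn,5,"down")
w=proj(d,[tr+[0,0,.005]])[0].astype(int); 
c=d["frame"][w[1]-70:w[1]+70,w[0]-90:w[0]+90]; c=cv2.resize(c,None,fx=4,fy=4)
for P,col in((T1,(0,0,255)),(T2,(255,0,0))):
    pass
cv2.imwrite("pics/top1.png",c[...,::-1])
```

```text
t 11.18 q [1.24, 0.77, -0.7, 1.76, 0.62, 0.82, 1.84] tcp [0.4006, -0.4503, 0.127] w 0.0175 gf 59.3 F [0.6, -0.5, -0.9] tilt YXZ [-2.2, -0.1, 4.6]
fix 4 turn [0.001, -0.002, 0.001] shifts [0.1, 0.03, 0.67]
down 5 turn [0.0, 0.0, 0.0] shifts [0.08, 0.0, 1.72]
```

View pics/top1.png

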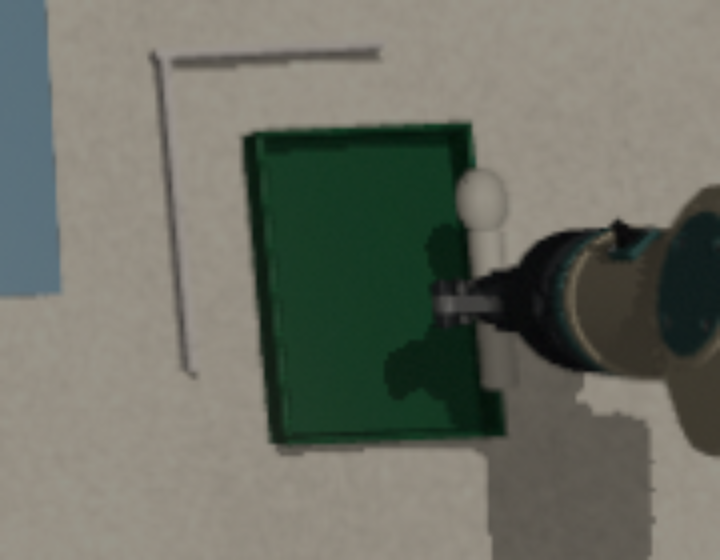

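The top crop shows the pestle over the tray's −y side, seen about 45 mm further out by parallax because it is 0.13 m up. It runs parallel to the tray's long walls. Now I'll lower it.

>>> play_rows(series=[[[0.1, 0, 1.3], [0, 0, 0], 0], [[0.1, 0, 1.3], [0, 0, 0], 0], [[0.1, 0, 1.7], [0, 0, 0], 0], [[0.1, 0, 1.7], [0, 0, 0], 0], [[0.1, 0, 1.7], [0, 0, 0], 0], [[0.1, 0, 1.7], [0, 0, 0], 0], [[0.1, 0, 1.5], [0, 0, 0], 0], [[0, 0, 0], [0, 0, 0], 0]])

```text
clock: 11.85
tcp_pos: [0.3965, -0.4475, 0.016]
eef_rot: [-0.041, 3.108, 0.011]
wrist_force: [-0.5, 0.4, -1.9]
gripper_width: 0.0175
gripper_force: 59.3
```

Run:
```python
from sim import *
now()
```

```text
t 11.85 q [1.16, 0.92, -0.57, 1.82, 0.76, 0.62, 1.73] tcp [0.3965, -0.4475, 0.016] w 0.0175 gf 59.3 F [-0.5, 0.4, -1.9] tilt YXZ [-1.9, -0.2, 4.4]
```

>>> play_rows(series=[[[0, 0, 0.2], [0, 0, 0], 0], [[0, 0, 0.2], [0, 0, 0], 0], [[0, 0, 0.1], [0, 0, 0], 0], [[0, 0, 0], [0, 0, 0], 0]])

```text
clock: 12.18
tcp_pos: [0.399, -0.4506, 0.0152]
eef_rot: [-0.038, 3.102, 0.003]
wrist_force: [0.2, 0.5, -1.4]
gripper_width: 0.0179
gripper_force: 59.3
```

>>> play_rows(series=[[[0, 0, 0.1], [0, 0, 0], 0], [[0, 0, 0], [0, 0, 0], 0]])

```text
clock: 12.35
tcp_pos: [0.3987, -0.4507, 0.014]
eef_rot: [-0.037, 3.102, 0.003]
wrist_force: [0.7, -0.2, -2.0]
gripper_width: 0.0178
gripper_force: 59.3
```

>>> play_rows(series=[[[0, 0, 0.1], [0, 0, 0], 0], [[0, 0, 0], [0, 0, 0], 0]])

```text
clock: 12.52
tcp_pos: [0.3986, -0.4505, 0.0126]
eef_rot: [-0.037, 3.103, 0.004]
wrist_force: [-0.3, -0.0, -1.5]
gripper_width: 0.0174
gripper_force: 59.3
```

>>> play_rows(series=[[[0, 0, 0.12], [0, 0, 0], 0], [[0, 0, 0.1], [0, 0, 0], 0], [[0, 0, 0], [0, 0, 0], 0]])

```text
clock: 12.77
tcp_pos: [0.3988, -0.4504, 0.0104]
eef_rot: [-0.038, 3.103, 0.004]
wrist_force: [-0.3, -0.1, -0.1]
gripper_width: 0.0173
gripper_force: 59.6
```

>>> play_rows(series=[[[0, 0, 0.1], [0, 0, 0], 0], [[0, 0, 0], [0, 0, 0], 0]])

```text
clock: 12.93
tcp_pos: [0.3988, -0.4505, 0.0102]
eef_rot: [-0.038, 3.103, 0.003]
wrist_force: [-2.5, 0.7, 6.1]
gripper_width: 0.018
gripper_force: 60.4
```

>>> play_rows(series=[[[0, 0, 0.1], [0, 0, 0], 0], [[0, 0, 0], [0, 0, 0], 0]])

```text
clock: 13.1
tcp_pos: [0.3988, -0.4505, 0.01]
eef_rot: [-0.037, 3.103, 0.002]
wrist_force: [-5.6, 2.4, 14.2]
gripper_width: 0.0175
gripper_force: 61.2
```

>>> play_rows(series=[[[0, 0, -0.15], [0, 0, 0], 0], [[0, 0, 0], [0, 0, 0], 2.2], [[0, 0, 0], [0, 0, 0], 2.6], [[0, 0, 0], [0, 0, 0], 3.2], [[0, 0, 0], [0, 0, 0], 3.2], [[0, 0, -1], [0, 0, 0], 3.2], [[0, 0, -2], [0, 0, 0], 3.4], [[0, 0, -2.5], [0, 0, 0], 4]])

```text
clock: 13.77
tcp_pos: [0.3959, -0.4496, 0.0646]
eef_rot: [-0.038, 3.105, 0.008]
wrist_force: [1.5, -0.5, 0.1]
gripper_width: 0.0402
gripper_force: 0.0
```

>>> play_rows(series=[[[0, 0, -3], [0, 0, 0], 4], [[0, 0, -3], [0, 0, 0], 4], [[0, 0, 0], [0, 0, 0], 4]])

```text
clock: 14.02
tcp_pos: [0.3974, -0.4527, 0.131]
eef_rot: [-0.038, 3.096, -0.006]
wrist_force: [0.9, -0.0, 0.4]
gripper_width: 0.0402
gripper_force: 0.0
```

Run:
```python
from sim import *
q,p,o=now(); g=lane(0)
print("sim"); run(q,p,o,[("B",B+[0,.03,0],S(.3,.4,0),14),("pre0",np.array([.55,-.02,.24]),S(.52,.25),8),("pre",g+.1*n,F,8),("in",g-.009*n,F,6)])
p,o=rows(p,o,B+[0,.03,0],S(.3,.4,0),14,"B");p,o=rows(p,o,np.array([.55,-.02,.24]),S(.52,.25),8,"pre0");p,o=rows(p,o,g+.1*n,F,6,"pre")
```

```text
t 14.02 q [1.25, 0.76, -0.7, 1.77, 0.63, 0.81, 1.85] tcp [0.3974, -0.4527, 0.131] w 0.0402 gf 0.0 F [0.9, -0.0, 0.4] tilt YXZ [-2.6, 0.5, 4.5]
sim
B [0.24, 0.34, -0.51, 2.18, 1.03, 0.73, 0.46] maxstep 0.13 err 0.001
pre0 [0.21, 0.37, -0.44, 2.27, 1.56, 0.42, -0.0] maxstep 0.11 err 0.001
pre [0.48, 0.57, -0.63, 2.27, 2.1, 0.29, -0.37] maxstep 0.08 err 0.001
in [0.46, 0.86, -0.65, 2.15, 2.27, 0.46, -0.43] maxstep 0.05 err 0.0
B 14 turn [0.028, -0.018, 0.005] shifts [[-0.84, 2.71, -0.9], [-0.84, 2.69, -0.96], [-0.85, 2.67, -1.02], [-0.85, 2.64, -1.08], [-0.85, 2.61, -1.14], [-0.86, 2.58, -1.2], [-0.87, 2.55, -1.26], [-0.88, 2.52, -1.31], [-0.89, 2.49, -1.37], [-0.9, 2.45, -1.42], [-0.91, 2.42, -1.48], [-0.93, 2.38, -1.53], [-0.94, 2.34, -1.58], [-0.96, 2.3, -1.63]]
pre0 8 turn [-0.024, -0.03, -0.002] shifts [[-0.52, 0.74, 0.15], [-0.52, 0.74, 0.18], [-0.52, 0.73, 0.21], [-0.51, 0.72, 0.25], [-0.5, 0.72, 0.28], [-0.5, 0.71, 0.31], [-0.49, 0.7, 0.34], [-0.48, 0.69, 0.37]]
pre 6 turn [-0.042, -0.001, 0.0] shifts [[0.3, 0.68, 1.0], [0.3, 0.64, 1.03], [0.3, 0.59, 1.06], [0.3, 0.55, 1.08], [0.3, 0.5, 1.1], [0.3, 0.46, 1.12]]
```

>>> play_rows(series=[[[-0.8, 2.7, -0.9], [0.028, -0.018, 0.005], 4], [[-0.8, 2.7, -1], [0.028, -0.018, 0.005], 4], [[-0.9, 2.7, -1], [0.028, -0.018, 0.005], 4], [[-0.9, 2.6, -1.1], [0.028, -0.018, 0.005], 4], [[-0.9, 2.6, -1.1], [0.028, -0.018, 0.005], 4], [[-0.9, 2.6, -1.2], [0.028, -0.018, 0.005], 4], [[-0.9, 2.5, -1.3], [0.028, -0.018, 0.005], 4], [[-0.9, 2.5, -1.3], [0.028, -0.018, 0.005], 4]])

```text
clock: 14.68
tcp_pos: [0.4548, -0.2319, 0.2016]
eef_rot: [0.031, 2.937, -0.326]
wrist_force: [0.9, 0.7, 0.2]
gripper_width: 0.0401
gripper_force: 0.0
```

>>> play_rows(series=[[[-0.9, 2.5, -1.4], [0.028, -0.018, 0.005], 4], [[-0.9, 2.4, -1.4], [0.028, -0.018, 0.005], 4], [[-0.9, 2.4, -1.5], [0.028, -0.018, 0.005], 4], [[-0.9, 2.4, -1.5], [0.028, -0.018, 0.005], 4], [[-0.9, 2.3, -1.6], [0.028, -0.018, 0.005], 4], [[-1, 2.3, -1.6], [0.028, -0.018, 0.005], 4], [[-0.5, 0.7, 0.2], [-0.024, -0.03, -0.002], 4], [[-0.5, 0.7, 0.2], [-0.024, -0.03, -0.002], 4]])

```text
clock: 15.35
tcp_pos: [0.5113, -0.0546, 0.253]
eef_rot: [0.035, 2.745, -0.472]
wrist_force: [-0.5, -0.7, 0.1]
gripper_width: 0.04
gripper_force: 0.0
```

>>> play_rows(series=[[[-0.5, 0.7, 0.2], [-0.024, -0.03, -0.002], 4], [[-0.5, 0.7, 0.2], [-0.024, -0.03, -0.002], 4], [[-0.5, 0.7, 0.3], [-0.024, -0.03, -0.002], 4], [[-0.5, 0.7, 0.3], [-0.024, -0.03, -0.002], 4], [[-0.5, 0.7, 0.3], [-0.024, -0.03, -0.002], 4], [[-0.5, 0.7, 0.4], [-0.024, -0.03, -0.002], 4], [[0.3, 0.7, 1], [-0.042, 0, 0], 4], [[0.3, 0.6, 1], [-0.042, 0, 0], 4]])

```text
clock: 16.02
tcp_pos: [0.5519, -0.0109, 0.2163]
eef_rot: [-0.082, 2.608, -0.158]
wrist_force: [0.4, 0.3, -1.0]
gripper_width: 0.0398
gripper_force: 0.0
```

>>> play_rows(series=[[[0.3, 0.6, 1.1], [-0.042, 0, 0], 4], [[0.3, 0.6, 1.1], [-0.042, 0, 0], 4], [[0.3, 0.5, 1.1], [-0.042, 0, 0], 4], [[0.3, 0.5, 1.1], [-0.042, 0, 0], 4], [[0, 0, 0], [0, 0, 0], 4], [[0, 0, 0], [0, 0, 0], 4]])

```text
clock: 16.52
tcp_pos: [0.562, 0.0061, 0.1699]
eef_rot: [-0.135, 2.619, 0.058]
wrist_force: [-0.4, -0.8, 0.2]
gripper_width: 0.04
gripper_force: 0.0
```

Run:
```python
from sim import *
q,p,o=now(); g=lane(0)
print("unY",[(round((p-g)@v*1e3,1)) for v in(u,n,RR[:,1])])
p,o=rows(p,o,g+.08*n,F,2,"fix");p,o=rows(p,o,g-.009*n,F,5,"in")
```

```text
t 16.52 q [0.42, 0.54, -0.62, 2.3, 2.08, 0.3, -0.41] tcp [0.562, 0.0061, 0.1699] w 0.04 gf 0.0 F [-0.4, -0.8, 0.2] tilt YXZ [-29.8, -0.9, 0.2]
unY [np.float64(-4.1), np.float64(100.4), np.float64(0.2)]
fix 2 turn [0.008, -0.002, -0.002] shifts [[-0.21, -0.02, 1.02], [-0.21, -0.02, 1.02]]
in 5 turn [0.0, 0.0, 0.0] shifts [-0.0, -0.0, 1.78]
```

>>> play_rows(series=[[[-0.2, 0, 1], [0.008, 0, 0], 4], [[-0.2, 0, 1], [0.008, 0, 0], 4], [[0, 0, 1.8], [0, 0, 0], 4], [[0, 0, 1.8], [0, 0, 0], 4], [[0, 0, 1.8], [0, 0, 0], 4], [[0, 0, 1.8], [0, 0, 0], 4], [[0, 0, 1.7], [0, 0, 0], 4], [[0, 0, 0], [0, 0, 0], 4]])

```text
clock: 17.18
tcp_pos: [0.6203, 0.0134, 0.0763]
eef_rot: [-0.132, 2.619, 0.036]
wrist_force: [0.1, -0.3, -0.1]
gripper_width: 0.0403
gripper_force: 0.0
```

Run:
```python
from sim import *
q,p,o=now(); g=lane(0)
print("unY",[(round((p-g)@v*1e3,1)) for v in(u,n,RR[:,1])])
```

```text
t 17.18 q [0.39, 0.82, -0.66, 2.2, 2.23, 0.51, -0.48] tcp [0.6203, 0.0134, 0.0763] w 0.0403 gf 0.0 F [0.1, -0.3, -0.1] tilt YXZ [-29.8, 0.0, 0.1]
unY [np.float64(-0.0), np.float64(-10.0), np.float64(1.4)]
```

>>> play_rows(series=[[[0, 0, 0], [0, 0, 0], 0], [[0, 0, 0], [0, 0, 0], 0], [[0, 0, 0], [0, 0, 0], 0], [[0, 0, 0], [0, 0, 0], 0], [[0, 0, 0], [0, 0, 0], 0], [[0, 0, -1], [0, 0, 0], 0], [[0, 0, -1.5], [0, 0, 0], 0], [[0, 0, -1.5], [0, 0, 0], 0]])

```text
clock: 17.85
tcp_pos: [0.5991, 0.0108, 0.1129]
eef_rot: [-0.131, 2.619, 0.037]
wrist_force: [0.7, 0.6, -1.7]
gripper_width: 0.0177
gripper_force: 59.0
```

>>> play_rows(series=[[[0, 0, -1.5], [0, 0, 0], 0], [[0, 0, -1.5], [0, 0, 0], 0], [[0, 0, -1.5], [0, 0, 0], 0], [[0, 0, -0.5], [0, 0, 0], 0], [[0, 0, 0], [0, 0, 0], 0], [[0, 0, 0], [0, 0, 0], 0]])

```text
clock: 18.35
tcp_pos: [0.5753, 0.0082, 0.1561]
eef_rot: [-0.132, 2.617, 0.036]
wrist_force: [0.4, 0.1, -1.8]
gripper_width: 0.0177
gripper_force: 59.0
```

Run:
```python
from sim import *
q,p,o=now(); g=lane(0)
print("unY",[(round((p-g)@v*1e3,1)) for v in(u,n,RR[:,1])])
W=[("back",p+np.array([-.05,-.02,.06]),S(.52,.25),5),("B",B,S(.3,.4,0),7),("over",T2+[0,0,.10],dn,14)]
run(q,p,o,W)
for w in W: p,o=rows(p,o,*w[1:],w[0])
```

```text
t 18.35 q [0.39, 0.59, -0.63, 2.28, 2.09, 0.36, -0.42] tcp [0.5753, 0.0082, 0.1561] w 0.0177 gf 59.0 F [0.4, 0.1, -1.8] tilt YXZ [-29.9, 0.0, 0.1]
unY [np.float64(0.7), np.float64(81.7), np.float64(0.8)]
back [0.25, 0.41, -0.53, 2.35, 1.77, 0.49, -0.25] maxstep 0.08 err 0.0
B [0.38, 0.35, -0.59, 2.18, 1.08, 0.73, 0.48] maxstep 0.15 err 0.001
over [1.26, 0.81, -0.74, 1.91, 0.8, 0.7, 1.65] maxstep 0.09 err 0.0
back 5 turn [0.05, 0.0, -0.001] shifts [[0.3, -0.3, -1.56], [0.3, -0.37, -1.54], [0.3, -0.45, -1.52], [0.3, -0.52, -1.49], [0.3, -0.6, -1.47]]
B 7 turn [0.027, 0.034, 0.003] shifts [[0.11, -1.37, -0.46], [0.12, -1.39, -0.42], [0.13, -1.4, -0.38], [0.14, -1.41, -0.34], [0.15, -1.42, -0.29], [0.15, -1.42, -0.25], [0.16, -1.43, -0.2]]
over 14 turn [-0.029, 0.018, -0.005] shifts [[1.04, -1.54, 1.6], [1.02, -1.58, 1.57], [1.01, -1.62, 1.54], [0.99, -1.66, 1.51], [0.97, -1.69, 1.48], [0.95, -1.73, 1.45], [0.93, -1.77, 1.42], [0.92, -1.8, 1.38], [0.9, -1.84, 1.35], [0.89, -1.87, 1.31], [0.88, -1.9, 1.27], [0.86, -1.93, 1.23], [0.85, -1.97, 1.19], [0.84, -1.99, 1.15]]
```

>>> play_rows(series=[[[0.3, -0.3, -1.5], [0.05, 0, 0], 0], [[0.3, -0.4, -1.5], [0.05, 0, 0], 0], [[0.3, -0.4, -1.5], [0.05, 0, 0], 0], [[0.3, -0.5, -1.5], [0.05, 0, 0], 0], [[0.3, -0.6, -1.5], [0.05, 0, 0], 0], [[0.1, -1.4, -0.5], [0.027, 0.034, 0.003], 0], [[0.1, -1.4, -0.4], [0.027, 0.034, 0.003], 0], [[0.1, -1.4, -0.4], [0.027, 0.034, 0.003], 0]])

```text
clock: 19.02
tcp_pos: [0.5146, -0.0489, 0.2341]
eef_rot: [0.01, 2.685, -0.404]
wrist_force: [0.7, -1.1, -1.3]
gripper_width: 0.0179
gripper_force: 59.1
```

>>> play_rows(series=[[[0.1, -1.4, -0.3], [0.027, 0.034, 0.003], 0], [[0.1, -1.4, -0.3], [0.027, 0.034, 0.003], 0], [[0.2, -1.4, -0.2], [0.027, 0.034, 0.003], 0], [[0.2, -1.4, -0.2], [0.027, 0.034, 0.003], 0], [[0, 0, 0], [0, 0, 0], 0]])

```text
clock: 19.43
tcp_pos: [0.5015, -0.1005, 0.2587]
eef_rot: [0.094, 2.79, -0.564]
wrist_force: [-0.1, -0.2, -2.5]
gripper_width: 0.0176
gripper_force: 59.1
```

Run:
```python
from sim import *
from plant import eyes
q,p,o=now()
d=eyes.snapshot("top"); f=d["frame"].astype(int)
m=np.zeros(f.shape[:2],np.uint8); m[245:308,452:497]=((f[...,0]-f[...,1]>-12)&(f[...,0]>70))[245:308,452:497]
ct=max(cv2.findContours(m,0,1)[0],key=cv2.contourArea); r=cv2.minAreaRect(ct); print(cv2.contourArea(ct),r)
print("pestle corners",plane(d,cv2.boxPoints(r),.02)[:,:2].round(3).tolist(),"expected centre",(T1+.013*ex).round(3))
p,o=rows(p,o,T2+[0,0,.10],dn,14,"over")
```

```text
t 19.43 q [0.19, 0.34, -0.44, 2.16, 0.99, 0.74, 0.51] tcp [0.5015, -0.1005, 0.2587] w 0.0176 gf 59.1 F [-0.1, -0.2, -2.5] tilt YXZ [-14.6, 24.5, 6.6]
374.5 ((487.5423583984375, 276.9304504394531), (50.611392974853516, 10.910696983337402), 82.69424438476562)
pestle corners [[0.471, -0.437], [0.474, -0.466], [0.345, -0.47], [0.343, -0.442]] expected centre [ 0.411 -0.449  0.   ]
over 14 turn [-0.029, 0.018, -0.005] shifts [[1.04, -1.55, 1.59], [1.02, -1.58, 1.56], [1.0, -1.62, 1.53], [0.99, -1.66, 1.5], [0.97, -1.7, 1.47], [0.95, -1.73, 1.44], [0.94, -1.77, 1.41], [0.92, -1.8, 1.37], [0.91, -1.84, 1.34], [0.9, -1.87, 1.3], [0.88, -1.9, 1.26], [0.87, -1.93, 1.22], [0.86, -1.96, 1.18], [0.85, -1.99, 1.14]]
```

The first pestle lies where it was set, centre (0.408, −0.454) and 130 mm long. Now the second.

>>> play_rows(series=[[[1, -1.5, 1.6], [-0.029, 0.018, -0.005], 0], [[1, -1.6, 1.6], [-0.029, 0.018, -0.005], 0], [[1, -1.6, 1.5], [-0.029, 0.018, -0.005], 0], [[1, -1.7, 1.5], [-0.029, 0.018, -0.005], 0], [[1, -1.7, 1.5], [-0.029, 0.018, -0.005], 0], [[1, -1.7, 1.4], [-0.029, 0.018, -0.005], 0], [[0.9, -1.8, 1.4], [-0.029, 0.018, -0.005], 0], [[0.9, -1.8, 1.4], [-0.029, 0.018, -0.005], 0]])

```text
clock: 20.15
tcp_pos: [0.4409, -0.2616, 0.1659]
eef_rot: [0.023, 2.981, -0.241]
wrist_force: [-0.1, -0.0, -1.1]
gripper_width: 0.0172
gripper_force: 59.1
```

>>> play_rows(series=[[[0.9, -1.8, 1.3], [-0.029, 0.018, -0.005], 0], [[0.9, -1.9, 1.3], [-0.029, 0.018, -0.005], 0], [[0.9, -1.9, 1.3], [-0.029, 0.018, -0.005], 0], [[0.9, -1.9, 1.2], [-0.029, 0.018, -0.005], 0], [[0.8, -2, 1.2], [-0.029, 0.018, -0.005], 0], [[0.8, -2, 1.1], [-0.029, 0.018, -0.005], 0], [[0, 0, 0], [0, 0, 0], 0], [[0, 0, 0], [0, 0, 0], 0]])

```text
clock: 20.82
tcp_pos: [0.3955, -0.3839, 0.0966]
eef_rot: [-0.021, 3.1, 0.016]
wrist_force: [0.2, 0.8, -1.9]
gripper_width: 0.0175
gripper_force: 59.1
```

Run:
```python
from sim import *
q,p,o=now()
p,o=rows(p,o,T2+[0,0,.08],dn,2,"fix");p,o=rows(p,o,T2+[0,0,.0135],dn,5,"down")
```

```text
t 20.82 q [1.15, 0.75, -0.65, 1.92, 0.67, 0.66, 1.69] tcp [0.3955, -0.3839, 0.0966] w 0.0175 gf 59.1 F [0.2, 0.8, -1.9] tilt YXZ [-2.4, -0.4, 5.1]
fix 2 turn [0.005, -0.002, -0.003] shifts [[-0.01, -0.08, 0.83], [-0.0, -0.07, 0.83]]
down 5 turn [0.0, 0.0, 0.0] shifts [0.06, 0.0, 1.33]
```

>>> play_rows(series=[[[0, -0.1, 0.8], [0.005, 0, 0], 0], [[0, -0.1, 0.8], [0.005, 0, 0], 0], [[0, 0, 1.3], [0, 0, 0], 0], [[0, 0, 1.3], [0, 0, 0], 0], [[0, 0, 1.3], [0, 0, 0], 0], [[0, 0, 1.3], [0, 0, 0], 0], [[0, 0, 1.2], [0, 0, 0], 0], [[0, 0, 0], [0, 0, 0], 0]])

```text
clock: 21.48
tcp_pos: [0.3997, -0.3829, 0.0167]
eef_rot: [-0.03, 3.101, 0.001]
wrist_force: [-1.0, -0.2, -0.1]
gripper_width: 0.0175
gripper_force: 59.1
```

>>> play_rows(series=[[[0, 0, 0.2], [0, 0, 0], 0], [[0, 0, 0], [0, 0, 0], 0], [[0, 0, 0], [0, 0, 0], 0]])

```text
clock: 21.73
tcp_pos: [0.4008, -0.3851, 0.0173]
eef_rot: [-0.027, 3.098, -0.003]
wrist_force: [0.3, 0.4, -3.2]
gripper_width: 0.0173
gripper_force: 59.1
```

>>> play_rows(series=[[[0, 0, 0.1], [0, 0, 0], 0], [[0, 0, 0], [0, 0, 0], 0]])

```text
clock: 21.9
tcp_pos: [0.4006, -0.3854, 0.0162]
eef_rot: [-0.025, 3.098, -0.003]
wrist_force: [-0.6, -0.2, -1.1]
gripper_width: 0.0173
gripper_force: 59.1
```

>>> play_rows(series=[[[0, 0, 0.2], [0, 0, 0], 0], [[0, 0, 0.2], [0, 0, 0], 0], [[0, 0, 0.1], [0, 0, 0], 0], [[0, 0, 0], [0, 0, 0], 0]])

```text
clock: 22.23
tcp_pos: [0.4005, -0.3851, 0.0106]
eef_rot: [-0.026, 3.099, -0.002]
wrist_force: [0.1, 0.3, -0.9]
gripper_width: 0.0179
gripper_force: 59.2
```

>>> play_rows(series=[[[0, 0, 0.1], [0, 0, 0], 0], [[0, 0, 0], [0, 0, 0], 0]])

```text
clock: 22.4
tcp_pos: [0.4005, -0.3851, 0.0103]
eef_rot: [-0.026, 3.099, -0.003]
wrist_force: [-1.9, 0.4, 4.8]
gripper_width: 0.0176
gripper_force: 60.2
```

>>> play_rows(series=[[[0, 0, 0.1], [0, 0, 0], 0], [[0, 0, 0], [0, 0, 0], 0]])

```text
clock: 22.57
tcp_pos: [0.4005, -0.3852, 0.0102]
eef_rot: [-0.026, 3.099, -0.004]
wrist_force: [-4.2, 1.6, 13.9]
gripper_width: 0.0181
gripper_force: 61.1
```

>>> play_rows(series=[[[0, 0, -0.15], [0, 0, 0], 0], [[0, 0, 0], [0, 0, 0], 2.2], [[0, 0, 0], [0, 0, 0], 2.6], [[0, 0, 0], [0, 0, 0], 3.2], [[0, 0, 0], [0, 0, 0], 3.2], [[0, 0, -1], [0, 0, 0], 3.2], [[0, 0, -2], [0, 0, 0], 3.4], [[0, 0, -2.5], [0, 0, 0], 4]])

```text
clock: 23.23
tcp_pos: [0.3975, -0.3841, 0.0651]
eef_rot: [-0.027, 3.101, 0.001]
wrist_force: [0.6, -0.5, -0.7]
gripper_width: 0.0398
gripper_force: 0.0
```

>>> play_rows(series=[[[0, 0, -3], [0, 0, 0], 4], [[0, 0, -3], [0, 0, 0], 4], [[0, 0, 0], [0, 0, 0], 4], [[0, 0, 0], [0, 0, 0], 4]])

```text
clock: 23.57
tcp_pos: [0.3965, -0.3859, 0.1273]
eef_rot: [-0.025, 3.096, -0.007]
wrist_force: [0.0, 0.5, -0.4]
gripper_width: 0.0403
gripper_force: 0.0
```

Run:
```python
from sim import *
q,p,o=now(); g=lane(1); print(g)
W=[("B",np.array([.49,-.03,.26]),S(.3,.4,0),16),("pre0",np.array([.54,.04,.24]),S(.52,.25),8),("pre",g+.1*n,F,6)]
run(q,p,o,W+[("in",g-.009*n,F,6)])
for w in W: p,o=rows(p,o,*w[1:],w[0])
```

```text
t 23.57 q [1.17, 0.71, -0.68, 1.91, 0.63, 0.71, 1.72] tcp [0.3965, -0.3859, 0.1273] w 0.0403 gf 0.0 F [0.0, 0.5, -0.4] tilt YXZ [-2.6, 0.5, 5.0]
[0.60881849 0.07615568 0.085     ]
B [0.13, 0.34, -0.5, 2.18, 1.0, 0.77, 0.4] maxstep 0.1 err 0.0
pre0 [0.06, 0.37, -0.45, 2.27, 1.48, 0.5, -0.06] maxstep 0.1 err 0.001
pre [0.29, 0.56, -0.59, 2.28, 2.05, 0.35, -0.47] maxstep 0.11 err 0.001
in [0.29, 0.84, -0.61, 2.16, 2.24, 0.5, -0.55] maxstep 0.05 err 0.0
B 16 turn [0.025, -0.015, 0.004] shifts [[-0.66, 2.21, -0.81], [-0.66, 2.19, -0.85], [-0.67, 2.17, -0.9], [-0.67, 2.15, -0.94], [-0.68, 2.13, -0.98], [-0.68, 2.11, -1.03], [-0.69, 2.09, -1.07], [-0.7, 2.06, -1.11], [-0.71, 2.04, -1.15], [-0.72, 2.01, -1.19], [-0.73, 1.99, -1.23], [-0.74, 1.96, -1.26], [-0.75, 1.93, -1.3], [-0.76, 1.9, -1.34], [-0.78, 1.87, -1.37], [-0.79, 1.84, -1.4]]
pre0 8 turn [-0.024, -0.03, -0.002] shifts [[-0.52, 0.97, 0.05], [-0.52, 0.97, 0.09], [-0.52, 0.96, 0.13], [-0.52, 0.96, 0.17], [-0.52, 0.95, 0.2], [-0.51, 0.95, 0.24], [-0.51, 0.94, 0.28], [-0.5, 0.93, 0.32]]
pre 6 turn [-0.042, -0.001, 0.0] shifts [[0.25, 0.76, 1.02], [0.25, 0.71, 1.05], [0.25, 0.67, 1.08], [0.25, 0.62, 1.1], [0.25, 0.58, 1.13], [0.25, 0.53, 1.15]]
```

>>> play_rows(series=[[[-0.7, 2.2, -0.8], [0.025, -0.015, 0.004], 4], [[-0.7, 2.2, -0.9], [0.025, -0.015, 0.004], 4], [[-0.7, 2.2, -0.9], [0.025, -0.015, 0.004], 4], [[-0.7, 2.1, -0.9], [0.025, -0.015, 0.004], 4], [[-0.7, 2.1, -1], [0.025, -0.015, 0.004], 4], [[-0.7, 2.1, -1], [0.025, -0.015, 0.004], 4], [[-0.7, 2.1, -1.1], [0.025, -0.015, 0.004], 4], [[-0.7, 2.1, -1.1], [0.025, -0.015, 0.004], 4]])

```text
clock: 24.23
tcp_pos: [0.4438, -0.2062, 0.1915]
eef_rot: [0.03, 2.963, -0.298]
wrist_force: [1.0, -0.8, 0.4]
gripper_width: 0.0397
gripper_force: 0.0
```

>>> play_rows(series=[[[-0.7, 2, -1.1], [0.025, -0.015, 0.004], 4], [[-0.7, 2, -1.2], [0.025, -0.015, 0.004], 4], [[-0.7, 2, -1.2], [0.025, -0.015, 0.004], 4], [[-0.7, 2, -1.3], [0.025, -0.015, 0.004], 4], [[-0.8, 1.9, -1.3], [0.025, -0.015, 0.004], 4], [[-0.8, 1.9, -1.3], [0.025, -0.015, 0.004], 4], [[-0.8, 1.9, -1.4], [0.025, -0.015, 0.004], 4], [[-0.8, 1.8, -1.4], [0.025, -0.015, 0.004], 4]])

```text
clock: 24.9
tcp_pos: [0.4913, -0.0286, 0.2574]
eef_rot: [0.079, 2.799, -0.571]
wrist_force: [-0.4, 0.2, -0.6]
gripper_width: 0.0398
gripper_force: 0.0
```

>>> play_rows(series=[[[-0.5, 1, 0], [-0.024, -0.03, -0.002], 4], [[-0.5, 1, 0.1], [-0.024, -0.03, -0.002], 4], [[-0.5, 1, 0.1], [-0.024, -0.03, -0.002], 4], [[-0.5, 1, 0.2], [-0.024, -0.03, -0.002], 4], [[-0.5, 1, 0.2], [-0.024, -0.03, -0.002], 4], [[-0.5, 0.9, 0.2], [-0.024, -0.03, -0.002], 4], [[-0.5, 0.9, 0.3], [-0.024, -0.03, -0.002], 4], [[-0.5, 0.9, 0.3], [-0.024, -0.03, -0.002], 4]])

```text
clock: 25.57
tcp_pos: [0.5397, 0.0414, 0.236]
eef_rot: [-0.049, 2.607, -0.288]
wrist_force: [0.4, -1.2, 0.2]
gripper_width: 0.0399
gripper_force: 0.0
```

>>> play_rows(series=[[[0.2, 0.8, 1], [-0.042, 0, 0], 4], [[0.2, 0.7, 1], [-0.042, 0, 0], 4], [[0.2, 0.7, 1.1], [-0.042, 0, 0], 4], [[0.3, 0.6, 1.1], [-0.042, 0, 0], 4], [[0.3, 0.6, 1.1], [-0.042, 0, 0], 4], [[0.3, 0.5, 1.1], [-0.042, 0, 0], 4], [[0, 0, 0], [0, 0, 0], 4], [[0, 0, 0], [0, 0, 0], 4]])

```text
clock: 26.23
tcp_pos: [0.557, 0.0716, 0.168]
eef_rot: [-0.133, 2.631, 0.04]
wrist_force: [0.1, 0.6, 1.0]
gripper_width: 0.0398
gripper_force: 0.0
```

Run:
```python
from sim import *
q,p,o=now(); g=lane(1)
print("unY",[(round((p-g)@v*1e3,1)) for v in(u,n,RR[:,1])])
p,o=rows(p,o,g+.08*n,F,2,"fix");p,o=rows(p,o,g-.010*n,F,5,"in")
```

```text
t 26.23 q [0.18, 0.53, -0.54, 2.3, 1.98, 0.35, -0.47] tcp [0.557, 0.0716, 0.168] w 0.0398 gf 0.0 F [0.1, 0.6, 1.0] tilt YXZ [-29.1, -0.2, 0.2]
unY [np.float64(-3.5), np.float64(97.9), np.float64(0.8)]
fix 2 turn [0.001, -0.008, -0.001] shifts [[-0.19, -0.04, 0.89], [-0.18, -0.04, 0.89]]
in 5 turn [0.0, 0.0, 0.0] shifts [-0.0, -0.0, 1.8]
```

>>> play_rows(series=[[[-0.2, 0, 0.9], [0, -0.008, 0], 4], [[-0.2, 0, 0.9], [0, -0.008, 0], 4], [[0, 0, 1.8], [0, 0, 0], 4], [[0, 0, 1.8], [0, 0, 0], 4], [[0, 0, 1.8], [0, 0, 0], 4], [[0, 0, 1.8], [0, 0, 0], 4], [[0, 0, 1.7], [0, 0, 0], 4], [[0, 0, 0], [0, 0, 0], 4]])

```text
clock: 26.9
tcp_pos: [0.615, 0.0789, 0.0768]
eef_rot: [-0.133, 2.614, 0.04]
wrist_force: [-0.4, -0.5, -0.3]
gripper_width: 0.0398
gripper_force: 0.0
```

Run:
```python
from sim import *
q,p,o=now(); g=lane(1)
print("unY",[(round((p-g)@v*1e3,1)) for v in(u,n,RR[:,1])])
```

```text
t 26.9 q [0.21, 0.8, -0.62, 2.21, 2.21, 0.55, -0.61] tcp [0.615, 0.0789, 0.0768] w 0.0398 gf 0.0 F [-0.4, -0.5, -0.3] tilt YXZ [-30.1, -0.1, 0.1]
unY [np.float64(1.4), np.float64(-10.3), np.float64(2.1)]
```

>>> play_rows(series=[[[0, 0, 0], [0, 0, 0], 0], [[0, 0, 0], [0, 0, 0], 0], [[0, 0, 0], [0, 0, 0], 0], [[0, 0, 0], [0, 0, 0], 0], [[0, 0, 0], [0, 0, 0], 0], [[0, 0, -1], [0, 0, 0], 0], [[0, 0, -1.5], [0, 0, 0], 0], [[0, 0, -1.5], [0, 0, 0], 0]])

```text
clock: 27.57
tcp_pos: [0.594, 0.0772, 0.1141]
eef_rot: [-0.135, 2.612, 0.043]
wrist_force: [1.1, 1.1, -1.0]
gripper_width: 0.0176
gripper_force: 58.8
```

>>> play_rows(series=[[[0, 0, -1.5], [0, 0, 0], 0], [[0, 0, -1.5], [0, 0, 0], 0], [[0, 0, -1.5], [0, 0, 0], 0], [[0, 0, -0.5], [0, 0, 0], 0], [[0, 0, 0], [0, 0, 0], 0], [[0, 0, 0], [0, 0, 0], 0]])

```text
clock: 28.07
tcp_pos: [0.5699, 0.074, 0.1571]
eef_rot: [-0.134, 2.61, 0.042]
wrist_force: [0.3, -0.1, -0.2]
gripper_width: 0.0173
gripper_force: 58.8
```

```bash
cat >> sim.py <<'E'
nt=np.array([.469,.353,0]); ny=-.124; nx=np.array([np.cos(ny),np.sin(ny),0]); N1=nt-.013*nx; dnN=rot(ny,0)
E
python3 - <<'E'
from sim import *
from plant import eyes
q,p,o=now(); g=lane(1)
print("unY",[(round((p-g)@v*1e3,1)) for v in(u,n,RR[:,1])])
B2=np.array([.47,.06,.27])
for nm,W in(("lean",[("back",p+np.array([-.05,-.01,.06]),S(.52,.25),5),("B",B2,S(.3,.4,.1),7),("over",N1+[0,0,.10],dnN,16)]),
          ("dir",[("back",p+np.array([-.05,0,.06]),S(.52,0),4),("B",np.array([.47,.12,.27]),S(.3,0,0),10),("over",N1+[0,0,.10],dnN,14)])):
    print(nm); run(q,p,o,W)
    P,O=p,o
    if nm=="lean":
        for w in W: P,O=rows(P,O,*w[1:],w[0])
E
```

```text
t 28.07 q [0.21, 0.57, -0.59, 2.29, 2.06, 0.41, -0.54] tcp [0.5699, 0.074, 0.1571] w 0.0173 gf 58.8 F [0.3, -0.1, -0.2] tilt YXZ [-30.3, -0.2, 0.1]
unY [np.float64(2.3), np.float64(81.9), np.float64(1.9)]
lean
back [0.03, 0.42, -0.53, 2.32, 1.61, 0.58, -0.27] maxstep 0.11 err 0.001
B [0.06, 0.34, -0.67, 2.18, 0.98, 0.88, 0.31] maxstep 0.13 err 0.001
over [-0.21, 0.85, -0.74, 1.81, 0.78, 0.8, 0.1] maxstep 0.03 err 0.0
back 5 turn [0.051, 0.002, -0.0] shifts [[0.27, -0.09, -1.55], [0.27, -0.17, -1.54], [0.28, -0.25, -1.53], [0.28, -0.32, -1.52], [0.28, -0.4, -1.5]]
B 7 turn [0.022, 0.03, -0.01] shifts [[0.25, -0.23, -0.98], [0.28, -0.25, -0.97], [0.31, -0.27, -0.96], [0.34, -0.29, -0.94], [0.37, -0.31, -0.92], [0.4, -0.32, -0.91], [0.43, -0.34, -0.89]]
over 16 turn [-0.023, 0.021, 0.01] shifts [[0.22, 2.1, 0.24], [0.24, 2.09, 0.3], [0.25, 2.08, 0.35], [0.26, 2.07, 0.4], [0.27, 2.06, 0.45], [0.28, 2.05, 0.51], [0.29, 2.03, 0.56], [0.3, 2.02, 0.61], [0.31, 2.0, 0.66], [0.31, 1.98, 0.71], [0.32, 1.96, 0.77], [0.32, 1.94, 0.82], [0.32, 1.92, 0.87], [0.32, 1.89, 0.92], [0.32, 1.87, 0.97], [0.32, 1.84, 1.01]]
dir
back [0.22, 0.38, -0.52, 2.35, 1.88, 0.23, -0.37] maxstep 0.09 err 0.001
B [0.47, 0.34, -0.99, 2.19, 0.75, 0.61, 0.51] maxstep 0.22 err 0.003
over [-0.19, 0.86, -0.77, 1.81, 0.81, 0.82, 0.07] maxstep 0.08 err 0.0
```

>>> play_rows(series=[[[0.3, -0.1, -1.5], [0.05, 0, 0], 0], [[0.3, -0.2, -1.5], [0.05, 0, 0], 0], [[0.3, -0.3, -1.5], [0.05, 0, 0], 0], [[0.3, -0.3, -1.5], [0.05, 0, 0], 0], [[0.3, -0.4, -1.5], [0.05, 0, 0], 0], [[0.3, -0.2, -1], [0.022, 0.03, -0.01], 0], [[0.3, -0.3, -1], [0.022, 0.03, -0.01], 0], [[0.3, -0.3, -1], [0.022, 0.03, -0.01], 0]])

```text
clock: 28.73
tcp_pos: [0.4959, 0.0615, 0.2373]
eef_rot: [-0.051, 2.673, -0.392]
wrist_force: [0.9, -0.4, -1.1]
gripper_width: 0.0178
gripper_force: 58.9
```

>>> play_rows(series=[[[0.3, -0.3, -0.9], [0.022, 0.03, -0.01], 0], [[0.4, -0.3, -0.9], [0.022, 0.03, -0.01], 0], [[0.4, -0.3, -0.9], [0.022, 0.03, -0.01], 0], [[0.4, -0.3, -0.9], [0.022, 0.03, -0.01], 0], [[0.2, 2.1, 0.2], [-0.023, 0.021, 0.01], 0], [[0.2, 2.1, 0.3], [-0.023, 0.021, 0.01], 0], [[0.3, 2.1, 0.3], [-0.023, 0.021, 0.01], 0], [[0.3, 2.1, 0.4], [-0.023, 0.021, 0.01], 0]])

```text
clock: 29.4
tcp_pos: [0.4647, 0.1343, 0.2243]
eef_rot: [0.005, 2.871, -0.411]
wrist_force: [0.0, -0.5, -1.7]
gripper_width: 0.0174
gripper_force: 58.9
```

>>> play_rows(series=[[[0.3, 2.1, 0.5], [-0.023, 0.021, 0.01], 0], [[0.3, 2.1, 0.5], [-0.023, 0.021, 0.01], 0], [[0.3, 2, 0.6], [-0.023, 0.021, 0.01], 0], [[0.3, 2, 0.6], [-0.023, 0.021, 0.01], 0], [[0.3, 2, 0.7], [-0.023, 0.021, 0.01], 0], [[0.3, 2, 0.7], [-0.023, 0.021, 0.01], 0], [[0.3, 2, 0.8], [-0.023, 0.021, 0.01], 0], [[0.3, 1.9, 0.8], [-0.023, 0.021, 0.01], 0]])

```text
clock: 30.07
tcp_pos: [0.4583, 0.2821, 0.138]
eef_rot: [0.127, 3.051, -0.137]
wrist_force: [-0.6, 0.4, -0.3]
gripper_width: 0.0176
gripper_force: 58.9
```

>>> play_rows(series=[[[0.3, 1.9, 0.9], [-0.023, 0.021, 0.01], 0], [[0.3, 1.9, 0.9], [-0.023, 0.021, 0.01], 0], [[0.3, 1.9, 1], [-0.023, 0.021, 0.01], 0], [[0.3, 1.8, 1], [-0.023, 0.021, 0.01], 0], [[0, 0, 0], [0, 0, 0], 0], [[0, 0, 0], [0, 0, 0], 0]])

```text
clock: 30.57
tcp_pos: [0.4555, 0.3544, 0.0957]
eef_rot: [0.191, 3.129, 0.008]
wrist_force: [-0.1, -0.3, -1.2]
gripper_width: 0.0178
gripper_force: 58.9
```

Run:
```python
from sim import *
from plant import eyes
q,p,o=now()
p,o=rows(p,o,N1+[0,0,.08],dnN,2,"fix");p,o=rows(p,o,N1+[0,0,.0135],dnN,5,"down")
d=eyes.snapshot("wrist"); t=eyes.snapshot("top")["frame"]; c=np.zeros((400,800,3),np.uint8); c[:,:560]=d["frame"][:,40:600]; c[:300,560:]=cv2.resize(t[210:310,140:220],None,fx=3,fy=3)
cv2.imwrite("pics/sc.png",c[...,::-1])
```

```text
t 30.57 q [-0.32, 0.78, -0.64, 1.84, 0.67, 0.74, 0.12] tcp [0.4555, 0.3544, 0.0957] w 0.0178 gf 58.9 F [-0.1, -0.3, -1.2] tilt YXZ [-0.4, -0.2, 12.9]
fix 2 turn [0.003, 0.003, 0.001] shifts [[-0.02, 0.01, 0.78], [-0.02, 0.01, 0.78]]
down 5 turn [0.0, 0.0, 0.0] shifts [0.0, 0.0, 1.33]
```

View pics/sc.png

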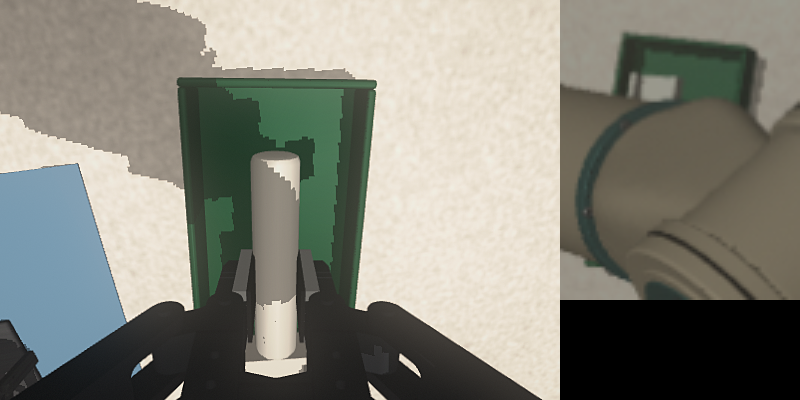

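The wrist view shows the scoop (275,250) centred between the narrow tray's walls (185 to 375) and parallel to them. I'll lower it.

>>> play_rows(series=[[[0, 0, 1], [0, 0, 0], 0], [[0, 0, 1.3], [0, 0, 0], 0], [[0, 0, 1.3], [0, 0, 0], 0], [[0, 0, 1.3], [0, 0, 0], 0], [[0, 0, 1.3], [0, 0, 0], 0], [[0, 0, 1.3], [0, 0, 0], 0], [[0, 0, 0.6], [0, 0, 0], 0], [[0, 0, 0], [0, 0, 0], 0]])

```text
clock: 31.33
tcp_pos: [0.4559, 0.3546, 0.0142]
eef_rot: [0.191, 3.129, 0.008]
wrist_force: [-0.2, 0.2, -0.6]
gripper_width: 0.0171
gripper_force: 58.9
```

>>> play_rows(series=[[[0, 0, 0.1], [0, 0, 0], 0], [[0, 0, 0], [0, 0, 0], 0], [[0, 0, 0], [0, 0, 0], 0]])

```text
clock: 31.58
tcp_pos: [0.4572, 0.3559, 0.0159]
eef_rot: [0.191, 3.126, 0.013]
wrist_force: [-0.3, 0.2, -1.3]
gripper_width: 0.0176
gripper_force: 58.9
```

>>> play_rows(series=[[[0, 0, 0.2], [0, 0, 0], 0], [[0, 0, 0.2], [0, 0, 0], 0], [[0, 0, 0.2], [0, 0, 0], 0], [[0, 0, 0], [0, 0, 0], 0], [[0, 0, 0], [0, 0, 0], 0]])

```text
clock: 32.0
tcp_pos: [0.4571, 0.3555, 0.0093]
eef_rot: [0.191, 3.127, 0.012]
wrist_force: [0.2, 0.4, 0.1]
gripper_width: 0.0176
gripper_force: 59.1
```

>>> play_rows(series=[[[0, 0, 0.1], [0, 0, 0], 0], [[0, 0, 0], [0, 0, 0], 0]])

```text
clock: 32.17
tcp_pos: [0.4571, 0.3555, 0.0088]
eef_rot: [0.191, 3.126, 0.011]
wrist_force: [-1.0, -1.3, 3.9]
gripper_width: 0.0177
gripper_force: 59.6
```

>>> play_rows(series=[[[0, 0, 0.1], [0, 0, 0], 0], [[0, 0, 0], [0, 0, 0], 0]])

```text
clock: 32.33
tcp_pos: [0.4571, 0.3555, 0.0087]
eef_rot: [0.191, 3.126, 0.011]
wrist_force: [-2.1, -3.0, 11.7]
gripper_width: 0.0176
gripper_force: 60.4
```

>>> play_rows(series=[[[0, 0, -0.1], [0, 0, 0], 0], [[0, 0, 0], [0, 0, 0], 2.2], [[0, 0, 0], [0, 0, 0], 2.6], [[0, 0, 0], [0, 0, 0], 3.2], [[0, 0, 0], [0, 0, 0], 3.2], [[0, 0, -1], [0, 0, 0], 3.2], [[0, 0, -2], [0, 0, 0], 3.4], [[0, 0, -2.5], [0, 0, 0], 4]])

```text
clock: 33.0
tcp_pos: [0.4554, 0.3543, 0.063]
eef_rot: [0.191, 3.129, 0.008]
wrist_force: [1.0, -0.3, -1.1]
gripper_width: 0.0395
gripper_force: 0.0
```

>>> play_rows(series=[[[0, 0, -4], [0, 0, 0], 4], [[0, 0, -4], [0, 0, 0], 4], [[0, 0, -4], [0, 0, 0], 4], [[0, 0, 0], [0, 0, 0], 4], [[0, 0, 0], [0, 0, 0], 4]])

```text
clock: 33.42
tcp_pos: [0.4563, 0.3555, 0.1864]
eef_rot: [0.191, 3.123, 0.017]
wrist_force: [0.2, -0.5, -1.0]
gripper_width: 0.04
gripper_force: 0.0
```

```bash
cat >> sim.py <<'E'
def lines(ct,q):
    L=[];ct=ct.reshape(-1,2).astype(float)
    for i in range(4):
        p0,p1=q[i],q[(i+1)%4];u_=(p1-p0)/np.linalg.norm(p1-p0);s=(ct-p0)@u_/np.linalg.norm(p1-p0);e=abs((ct-p0)@[-u_[1],u_[0]])
        v=cv2.fitLine(ct[(s>.12)&(s<.88)&(e<6)].astype(np.float32),cv2.DIST_HUBER,0,.01,.01).ravel();L.append((v[2:],v[:2]))
    return L
def tray(d,roi=(405,200,525,330)):
    "edges of the wide tray at z=0 and rim"
    x0,y0,x1,y1=roi;f=d["frame"];h=cv2.cvtColor(f,cv2.COLOR_RGB2HSV)[y0:y1,x0:x1];m=np.zeros(f.shape[:2],np.uint8)
    m[y0:y1,x0:x1]=((h[...,0]>45)&(h[...,0]<95)&(h[...,1]>55)); ct=max(cv2.findContours(m,0,1)[0],key=cv2.contourArea)
    ct=cv2.convexHull(ct); ct=ct if False else max(cv2.findContours(cv2.fillConvexPoly(np.zeros_like(m),ct,1),0,1)[0],key=cv2.contourArea)
    q=cv2.boxPoints(cv2.minAreaRect(ct)); print(q.round(1).tolist())
    for p,w in lines(ct,q):
        v=plane(d,[p-w*20,p+w*20],.04);v=v[1]-v[0];a=np.degrees(np.arctan2(v[1],v[0]))%90
        print(" mid0",plane(d,[p],0)[0,:2].round(4).tolist(),"mid.04",plane(d,[p],.04)[0,:2].round(4).tolist(),"ang",round((a+45)%90-45,2))
E
python3 - <<'E'
from sim import *
from plant import eyes
q,p,o=now(); d=eyes.snapshot("top"); tray(d); np.savez("top2.npz",**d)
rep("pushY",ik(np.array([.41,-.53,.02]),rot(np.pi/2,0),20)); rep("pushYb",ik(np.array([.41,-.53,.02]),rot(-np.pi/2,0),20)); rep("pushX",ik(np.array([.27,-.40,.02]),rot(.03,0),30))
rep("pushXtilt",ik(np.array([.27,-.40,.02]),rot(.03,-.4),30))
t=d["frame"]; c=np.zeros((420,800,3),np.uint8); c[:420,:390]=cv2.resize(t[200:340,400:530],None,fx=3,fy=3); c[:330,400:]=cv2.resize(t[210:320,120:253],None,fx=3,fy=3)[:,:400]
cv2.imwrite("pics/top2.png",c[...,::-1])
E
```

```text
t 33.42 q [-0.25, 0.67, -0.73, 1.77, 0.56, 0.9, 0.21] tcp [0.4563, 0.3555, 0.1864] w 0.04 gf 0.0 F [0.2, -0.5, -1.0] tilt YXZ [-0.8, -0.5, 12.9]
[[440.79998779296875, 239.0], [499.70001220703125, 233.6999969482422], [507.0, 314.5], [448.20001220703125, 319.79998779296875]]
 mid0 [0.5126, -0.4179] mid.04 [0.5087, -0.4056] ang 0.94
 mid0 [0.4148, -0.4998] mid.04 [0.4138, -0.4852] ang 0.96
 mid0 [0.3097, -0.4083] mid.04 [0.3117, -0.3964] ang 0.48
 mid0 [0.392, -0.3491] mid.04 [0.3916, -0.3389] ang 1.01
pushY 10
    [1.23, 1.03, -0.58, 1.53, 0.71, 0.8, -2.78]
    [0.48, 1.06, 0.66, 1.53, -0.8, 0.84, -1.7]
    [0.72, 0.96, 0.24, 1.53, -0.31, 0.7, -2.04]
    [0.92, 0.94, -0.07, 1.53, 0.1, 0.67, -2.34]
pushYb 12
    [0.91, 0.94, -0.06, 1.53, 0.08, 0.67, 0.81]
    [1.14, 0.99, -0.43, 1.53, 0.54, 0.75, 0.48]
pushX 20
    [0.51, 0.88, 0.58, 2.08, -1.04, 0.51, -2.8]
    [1.15, 0.8, -0.28, 2.08, 0.63, 0.34, 1.95]
    [1.57, 1.03, -0.9, 2.08, 1.3, 0.77, 1.41]
    [0.87, 0.78, 0.09, 2.08, -0.23, 0.29, 2.76]
    [1.33, 0.86, -0.53, 2.08, 0.99, 0.48, 1.63]
pushXtilt 15
    [0.91, 0.9, -0.24, 1.85, 0.67, 0.82, 1.78]
    [1.13, 0.97, -0.56, 1.85, 0.93, 0.99, 1.57]
    [0.48, 0.92, 0.38, 1.85, -0.01, 0.68, 2.37]
    [1.32, 1.12, -0.87, 1.85, 1.15, 1.23, 1.42]Traceback (most recent call last):
  File "<stdin>", line 6, in <module>
ValueError: could not broadcast input array from shape (330,399,3) into shape (330,400,3)
```

Run:
```python
from sim import *
q,p,o=now(); D=rot(.025,0)
W=[("mid",np.array([.45,0,.22]),rot(0,0),12),("preX",np.array([.275,-.415,.12]),D,16),("dnX",np.array([.275,-.415,.006]),D,5),("push",np.array([.346,-.413,.006]),D,10)]
run(q,p,o,W)
for w in W: p,o=rows(p,o,*w[1:],w[0])
```

```text
t 33.47 q [-0.26, 0.67, -0.73, 1.78, 0.56, 0.9, 0.21] tcp [0.4555, 0.3541, 0.1844] w 0.04 gf 0.0 F [0.2, -0.4, -1.1] tilt YXZ [-0.7, -0.3, 12.9]
mid [0.62, 0.48, -0.86, 2.09, 0.52, 0.8, 1.01] maxstep 0.1 err 0.0
preX [1.47, 0.72, -0.72, 2.03, 0.75, 0.68, 1.85] maxstep 0.06 err 0.0
dnX [1.32, 0.89, -0.5, 2.03, 0.97, 0.47, 1.67] maxstep 0.05 err 0.0
push [1.22, 0.93, -0.55, 1.92, 0.91, 0.56, 1.65] maxstep 0.01 err 0.0
mid 12 turn [0.001, 0.001, -0.01] shifts [[-0.32, -2.93, -0.32], [-0.29, -2.94, -0.32], [-0.26, -2.94, -0.32], [-0.23, -2.94, -0.31], [-0.2, -2.94, -0.31], [-0.17, -2.95, -0.31], [-0.14, -2.95, -0.31], [-0.11, -2.95, -0.31], [-0.08, -2.95, -0.3], [-0.04, -2.95, -0.3], [-0.01, -2.95, -0.3], [0.02, -2.95, -0.3]]
preX 16 turn [0.0, 0.0, -0.002] shifts [1.09, -2.59, 0.62]
dnX 5 turn [0.0, 0.0, 0.0] shifts [0.0, 0.0, 2.28]
push 10 turn [0.0, 0.0, 0.0] shifts [-0.71, 0.0, 0.0]
```

>>> play_rows(series=[[[-0.3, -2.9, -0.3], [0, 0, -0.01], 8.5], [[-0.3, -2.9, -0.3], [0, 0, -0.01], 8.5], [[-0.3, -2.9, -0.3], [0, 0, -0.01], 8.5], [[-0.2, -2.9, -0.3], [0, 0, -0.01], 8.5], [[-0.2, -2.9, -0.3], [0, 0, -0.01], 8.5], [[-0.2, -3, -0.3], [0, 0, -0.01], 8.5], [[-0.1, -3, -0.3], [0, 0, -0.01], 8.5], [[-0.1, -3, -0.3], [0, 0, -0.01], 8.5]])

```text
clock: 34.13
tcp_pos: [0.4502, 0.1165, 0.2043]
eef_rot: [0.064, 3.135, 0.009]
wrist_force: [1.1, -0.4, -0.2]
gripper_width: 0.0851
gripper_force: 0.0
```

>>> play_rows(series=[[[-0.1, -3, -0.3], [0, 0, -0.01], 8.5], [[0, -3, -0.3], [0, 0, -0.01], 8.5], [[0, -3, -0.3], [0, 0, -0.01], 8.5], [[0, -3, -0.3], [0, 0, -0.01], 8.5], [[1.1, -2.6, 0.6], [0, 0, -0.002], 8.5], [[1.1, -2.6, 0.6], [0, 0, -0.002], 8.5], [[1.1, -2.6, 0.6], [0, 0, -0.002], 8.5], [[1.1, -2.6, 0.6], [0, 0, -0.002], 8.5]])

```text
clock: 34.8
tcp_pos: [0.4036, -0.1066, 0.1903]
eef_rot: [-0.01, 3.135, 0.012]
wrist_force: [0.7, 0.5, -0.3]
gripper_width: 0.085
gripper_force: 0.0
```

>>> play_rows(series=[[[1.1, -2.6, 0.6], [0, 0, -0.002], 8.5], [[1.1, -2.6, 0.6], [0, 0, -0.002], 8.5], [[1.1, -2.6, 0.6], [0, 0, -0.002], 8.5], [[1.1, -2.6, 0.6], [0, 0, -0.002], 8.5], [[1.1, -2.6, 0.6], [0, 0, -0.002], 8.5], [[1.1, -2.6, 0.6], [0, 0, -0.002], 8.5], [[1.1, -2.6, 0.6], [0, 0, -0.002], 8.5], [[1.1, -2.6, 0.6], [0, 0, -0.002], 8.5]])

```text
clock: 35.47
tcp_pos: [0.3188, -0.3147, 0.1399]
eef_rot: [-0.035, 3.134, 0.014]
wrist_force: [1.4, -1.0, -0.4]
gripper_width: 0.0846
gripper_force: 0.0
```

>>> play_rows(series=[[[1.1, -2.6, 0.6], [0, 0, 0], 8.5], [[1.1, -2.6, 0.6], [0, 0, 0], 8.5], [[1.1, -2.6, 0.6], [0, 0, 0], 8.5], [[1, -2.4, 0.6], [0, 0, 0], 8.5], [[0, 0, 0], [0, 0, 0], 8.5], [[0, 0, 0], [0, 0, 0], 8.5]])

```text
clock: 35.97
tcp_pos: [0.2783, -0.4169, 0.1145]
eef_rot: [-0.029, 3.134, 0.016]
wrist_force: [0.2, 0.4, -0.2]
gripper_width: 0.085
gripper_force: 0.0
```

Run:
```python
from sim import *
q,p,o=now(); D=rot(.025,0); e=(D.inv()*o).as_rotvec(); print(e)
W=[("fix",np.array([.273,-.415,.09]),D,3),("dnX",np.array([.273,-.415,.006]),D,5)]
for w in W: p,o=rows(p,o,*w[1:],w[0])
```

```text
t 35.97 q [1.44, 0.72, -0.78, 2.02, 0.75, 0.72, 1.78] tcp [0.2783, -0.4169, 0.1145] w 0.085 gf 0.0 F [0.2, 0.4, -0.2] tilt YXZ [-0.5, -0.5, 4.8]
[-0.01003461 -0.00749371  0.00637766]
fix 3 turn [0.003, 0.002, -0.002] shifts [[0.18, 0.06, 0.82], [0.18, 0.06, 0.82], [0.18, 0.07, 0.82]]
dnX 5 turn [0.0, 0.0, 0.0] shifts [0.0, 0.0, 1.68]
```

>>> play_rows(series=[[[0.2, 0.1, 1], [0.003, 0.002, -0.002], 8.5], [[0.2, 0.1, 1], [0.003, 0.002, -0.002], 8.5], [[0.1, 0, 1.5], [0.003, 0.002, -0.002], 8.5], [[0, 0, 2], [0, 0, 0], 8.5], [[0, 0, 2], [0, 0, 0], 8.5], [[0, 0, 2], [0, 0, 0], 8.5], [[0, 0, 1], [0, 0, 0], 8.5], [[0, 0, 0], [0, 0, 0], 8.5]])

```text
clock: 36.63
tcp_pos: [0.2753, -0.4125, 0.0094]
eef_rot: [-0.048, 3.14, 0.002]
wrist_force: [-0.6, -1.0, 0.5]
gripper_width: 0.0849
gripper_force: 0.0
```

>>> play_rows(series=[[[-0.4, 0, 0], [0, 0, 0], 8.5], [[-0.4, 0, 0], [0, 0, 0], 8.5], [[-0.4, 0, 0], [0, 0, 0], 8.5], [[-0.4, 0, 0], [0, 0, 0], 8.5], [[0, 0, 0], [0, 0, 0], 8.5]])

```text
clock: 37.05
tcp_pos: [0.2935, -0.415, 0.0122]
eef_rot: [-0.045, 3.135, -0.006]
wrist_force: [0.2, 0.6, 0.3]
gripper_width: 0.0848
gripper_force: 0.0
```

>>> play_rows(series=[[[-0.4, 0, 0], [0, 0, 0], 8.5], [[-0.4, 0, 0], [0, 0, 0], 8.5], [[-0.3, 0, 0], [0, 0, 0], 8.5], [[0, 0, 0], [0, 0, 0], 8.5]])

```text
clock: 37.38
tcp_pos: [0.3022, -0.4147, 0.0115]
eef_rot: [-0.043, 3.139, -0.004]
wrist_force: [-2.9, -0.6, 0.7]
gripper_width: 0.0849
gripper_force: 1.0
```

>>> play_rows(series=[[[-0.3, 0, 0], [0, 0, 0], 8.5], [[-0.4, 0, 0], [0, 0, 0], 8.5], [[-0.4, 0, 0], [0, 0, 0], 8.5], [[-0.4, 0, 0], [0, 0, 0], 8.5], [[-0.4, 0, 0], [0, 0, 0], 8.5], [[-0.4, 0, 0], [0, 0, 0], 8.5], [[-0.4, 0, 0], [0, 0, 0], 8.5], [[-0.4, 0, 0], [0, 0, 0], 8.5]])

```text
clock: 38.05
tcp_pos: [0.331, -0.4137, 0.0112]
eef_rot: [0.042, -3.14, 0.003]
wrist_force: [-6.5, 0.2, 5.1]
gripper_width: 0.0848
gripper_force: 2.8
```

>>> play_rows(series=[[[-0.3, 0, 0], [0, 0, 0], 8.5], [[-0.3, 0, 0], [0, 0, 0], 8.5], [[-0.2, 0, 0], [0, 0, 0], 8.5], [[0, 0, 0], [0, 0, 0], 8.5]])

```text
clock: 38.38
tcp_pos: [0.3424, -0.4131, 0.0114]
eef_rot: [-0.044, 3.137, -0.003]
wrist_force: [-1.4, 0.3, -1.2]
gripper_width: 0.0851
gripper_force: 0.8
```

Run:
```python
from sim import *
from plant import eyes
now();
```

```text
t 38.38 q [1.21, 0.89, -0.61, 1.98, 0.94, 0.58, 1.55] tcp [0.3424, -0.4131, 0.0114] w 0.0851 gf 0.8 F [-1.4, 0.3, -1.2] tilt YXZ [-0.2, 0.1, 4.3]
```

>>> play_rows(series=[[[-0.2, 0, 0], [0, 0, 0], 8.5], [[-0.1, 0, 0], [0, 0, 0], 8.5], [[0, 0, 0], [0, 0, 0], 8.5]])

```text
clock: 38.63
tcp_pos: [0.3451, -0.413, 0.0115]
eef_rot: [-0.044, 3.137, -0.003]
wrist_force: [-2.3, 0.0, -1.8]
gripper_width: 0.0848
gripper_force: 1.2
```

>>> play_rows(series=[[[-0.2, 0, 0], [0, 0, 0], 8.5], [[0, 0, 0], [0, 0, 0], 8.5]])

```text
clock: 38.8
tcp_pos: [0.3471, -0.4131, 0.0116]
eef_rot: [-0.044, 3.137, -0.004]
wrist_force: [-3.0, 0.0, -2.2]
gripper_width: 0.0851
gripper_force: 1.3
```

>>> play_rows(series=[[[-0.2, 0, 0], [0, 0, 0], 8.5], [[0, 0, 0], [0, 0, 0], 8.5]])

```text
clock: 38.97
tcp_pos: [0.3491, -0.4131, 0.0117]
eef_rot: [-0.044, 3.137, -0.004]
wrist_force: [-3.5, -0.0, -1.4]
gripper_width: 0.0845
gripper_force: 1.3
```

>>> play_rows(series=[[[-0.2, 0, 0], [0, 0, 0], 8.5], [[0, 0, 0], [0, 0, 0], 8.5]])

```text
clock: 39.13
tcp_pos: [0.3511, -0.4131, 0.0117]
eef_rot: [-0.044, 3.137, -0.004]
wrist_force: [-2.0, -0.3, -1.1]
gripper_width: 0.0849
gripper_force: 1.4
```

>>> play_rows(series=[[[-0.15, 0, 0], [0, 0, 0], 8.5], [[0, 0, 0], [0, 0, 0], 8.5]])

```text
clock: 39.3
tcp_pos: [0.3524, -0.4131, 0.0117]
eef_rot: [-0.044, 3.137, -0.004]
wrist_force: [-3.1, -0.4, 0.0]
gripper_width: 0.0847
gripper_force: 1.6
```

>>> play_rows(series=[[[-0.1, 0, 0], [0, 0, 0], 8.5], [[0, 0, 0], [0, 0, 0], 8.5]])

```text
clock: 39.47
tcp_pos: [0.3532, -0.4131, 0.0117]
eef_rot: [-0.044, 3.138, -0.004]
wrist_force: [-3.3, 0.5, 0.4]
gripper_width: 0.0849
gripper_force: 1.9
```

Run:
```python
from sim import *
from plant import eyes
now(); d=eyes.snapshot("top"); tray(d)
```

```text
t 39.47 q [1.2, 0.9, -0.61, 1.96, 0.93, 0.59, 1.55] tcp [0.3532, -0.4131, 0.0117] w 0.0849 gf 1.9 F [-3.3, 0.5, 0.4] tilt YXZ [-0.2, 0.2, 4.3]
[[438.20001220703125, 219.89999389648438], [496.20001220703125, 214.10000610351562], [506.1000061035156, 313.3999938964844], [448.1000061035156, 319.20001220703125]]
 mid0 [0.5656, -0.4252] mid.04 [0.5601, -0.4127] ang 1.81
 mid0 [0.4584, -0.4975] mid.04 [0.456, -0.4829] ang 0.44
 mid0 [0.3159, -0.4496] mid.04 [0.3178, -0.4365] ang -17.88
 mid0 [0.4298, -0.3478] mid.04 [0.4283, -0.3376] ang 1.79
```

Run:
```python
from sim import *
q,p,o=now(); Y=rot(-np.pi/2+.026,0)
W=[("bk",p+np.array([-.025,0,0]),o,2),("up",p+np.array([-.025,0,.09]),o,4),("over",np.array([.457,-.532,.10]),Y,16),("dn",np.array([.457,-.532,.006]),Y,5),("push",np.array([.457,-.440,.006]),Y,10)]
run(q,p,o,W)
for w in W: p,o=rows(p,o,*w[1:],w[0])
```

```text
t 39.52 q [1.2, 0.9, -0.61, 1.96, 0.93, 0.59, 1.55] tcp [0.3533, -0.4131, 0.0117] w 0.0848 gf 1.9 F [-3.7, -0.0, 0.9] tilt YXZ [-0.2, 0.2, 4.3]
bk [1.28, 0.92, -0.59, 1.96, 0.96, 0.56, 1.62] maxstep 0.07 err 0.0
up [1.38, 0.79, -0.74, 1.96, 0.81, 0.72, 1.74] maxstep 0.04 err 0.0
over [1.05, 0.9, -0.39, 1.42, 0.39, 0.9, 0.58] maxstep 0.08 err 0.0
dn [1.03, 1.03, -0.35, 1.42, 0.43, 0.77, 0.55] maxstep 0.03 err 0.0
push [0.93, 0.95, -0.31, 1.64, 0.44, 0.62, 0.41] maxstep 0.02 err 0.0
bk 2 turn [0.0, 0.0, 0.0] shifts [1.25, 0.03, -0.0]
up 4 turn [0.0, 0.0, 0.0] shifts [-0.01, -0.01, -2.25]
over 16 turn [0.0, 0.0, 0.098] shifts [[-0.78, -0.77, 0.02], [-0.85, -0.68, 0.01], [-0.92, -0.6, 0.01], [-0.97, -0.5, 0.01], [-1.02, -0.41, 0.01], [-1.05, -0.3, 0.01], [-1.08, -0.2, 0.01], [-1.09, -0.09, 0.01], [-1.1, 0.01, 0.01], [-1.09, 0.12, 0.01], [-1.07, 0.23, 0.01], [-1.04, 0.33, 0.01], [-1.01, 0.43, 0.01], [-0.96, 0.53, 0.01], [-0.9, 0.62, 0.01], [-0.84, 0.71, 0.01]]
dn 5 turn [0.0, 0.0, 0.0] shifts [0.0, 0.0, 1.88]
push 10 turn [0.0, 0.0, 0.0] shifts [0.92, 0.02, 0.0]
```

>>> play_rows(series=[[[1.2, 0, 0], [0, 0, 0], 8.5], [[1.3, 0, 0], [0, 0, 0], 8.5], [[0, 0, -2.2], [0, 0, 0], 8.5], [[0, 0, -2.3], [0, 0, 0], 8.5], [[0, 0, -2.3], [0, 0, 0], 8.5], [[0, 0, -2.2], [0, 0, 0], 8.5], [[-0.8, -0.8, 0], [0, 0, 0.098], 8.5], [[-0.8, -0.7, 0], [0, 0, 0.098], 8.5]])

```text
clock: 40.18
tcp_pos: [0.3437, -0.4299, 0.1033]
eef_rot: [0.271, 3.123, -0.007]
wrist_force: [0.3, -0.5, -0.4]
gripper_width: 0.085
gripper_force: 0.0
```

>>> play_rows(series=[[[-0.9, -0.6, 0], [0, 0, 0.098], 8.5], [[-1, -0.5, 0], [0, 0, 0.098], 8.5], [[-1, -0.4, 0], [0, 0, 0.098], 8.5], [[-1.1, -0.3, 0], [0, 0, 0.098], 8.5], [[-1.1, -0.2, 0], [0, 0, 0.098], 8.5], [[-1.1, -0.1, 0], [0, 0, 0.098], 8.5], [[-1.1, 0, 0], [0, 0, 0.098], 8.5], [[-1.1, 0.1, 0], [0, 0, 0.098], 8.5]])

```text
clock: 40.85
tcp_pos: [0.4084, -0.4896, 0.1021]
eef_rot: [1.444, 2.784, -0.001]
wrist_force: [0.1, 1.0, -0.6]
gripper_width: 0.0852
gripper_force: 0.0
```

>>> play_rows(series=[[[-1.1, 0.2, 0], [0, 0, 0.098], 8.5], [[-1, 0.3, 0], [0, 0, 0.098], 8.5], [[-1, 0.4, 0], [0, 0, 0.098], 8.5], [[-1, 0.5, 0], [0, 0, 0.098], 8.5], [[-0.9, 0.6, 0], [0, 0, 0.098], 8.5], [[-0.8, 0.7, 0], [0, 0, 0.098], 8.5], [[0, 0, 0], [0, 0, 0], 8.5], [[0, 0, 0], [0, 0, 0], 8.5]])

```text
clock: 41.52
tcp_pos: [0.4552, -0.5337, 0.1021]
eef_rot: [2.181, 2.255, 0.001]
wrist_force: [-0.4, -1.0, 0.4]
gripper_width: 0.0851
gripper_force: 0.0
```

Run:
```python
from sim import *
from plant import eyes
q,p,o=now(); Y=rot(-np.pi/2+.026,0)
W=[("fix",np.array([.457,-.527,.08]),Y,3),("dn",np.array([.457,-.527,.004]),Y,5)]
for w in W: p,o=rows(p,o,*w[1:],w[0])
d=eyes.snapshot("top"); tray(d,(405,200,500,330))
```

```text
t 41.52 q [1.02, 0.86, -0.36, 1.46, 0.35, 0.88, 0.58] tcp [0.4552, -0.5337, 0.1021] w 0.0851 gf 0.0 F [-0.4, -1.0, 0.4] tilt YXZ [-0.2, 0.2, 94.0]
fix 3 turn [0.001, 0.001, 0.002] shifts [0.22, 0.06, 0.74]
dn 5 turn [0.0, 0.0, 0.0] shifts [0.0, 0.0, 1.52]
[[438.29998779296875, 219.6999969482422], [496.0, 214.5], [503.20001220703125, 293.29998779296875], [445.5, 298.6000061035156]]
 mid0 [0.5657, -0.4214] mid.04 [0.5602, -0.4091] ang 1.82
 mid0 [0.4658, -0.4946] mid.04 [0.4633, -0.4801] ang -3.1
 mid0 [0.362, -0.4226] mid.04 [0.3625, -0.4102] ang 1.93
 mid0 [0.4585, -0.3465] mid.04 [0.4562, -0.3364] ang 1.29
```

>>> play_rows(series=[[[0.1, 0.1, 1], [0, 0, 0.002], 8.5], [[0.1, 0.1, 1], [0, 0, 0.002], 8.5], [[0.1, 0, 1.5], [0, 0, 0], 8.5], [[0, 0, 2], [0, 0, 0], 8.5], [[0, 0, 2], [0, 0, 0], 8.5], [[0, 0, 1.5], [0, 0, 0], 8.5], [[0, 0, 0.7], [0, 0, 0], 8.5], [[0, 0, 0], [0, 0, 0], 8.5]])

```text
clock: 42.23
tcp_pos: [0.4565, -0.5293, 0.0026]
eef_rot: [-2.191, -2.251, -0.002]
wrist_force: [-0.7, 0.3, -0.1]
gripper_width: 0.0851
gripper_force: 0.0
```

>>> play_rows(series=[[[0.5, 0, 0], [0, 0, 0], 8.5], [[0.5, 0, 0], [0, 0, 0], 8.5], [[0.5, 0, 0], [0, 0, 0], 8.5], [[0.4, 0, 0], [0, 0, 0], 8.5], [[0.4, 0, 0], [0, 0, 0], 8.5], [[0.4, 0, 0], [0, 0, 0], 8.5], [[0.4, 0, 0], [0, 0, 0], 8.5], [[0, 0, 0], [0, 0, 0], 8.5]])

```text
clock: 42.9
tcp_pos: [0.4573, -0.4986, 0.0054]
eef_rot: [2.188, 2.249, 0.002]
wrist_force: [0.3, -0.2, -0.2]
gripper_width: 0.0851
gripper_force: 0.0
```

>>> play_rows(series=[[[0.3, 0, 0], [0, 0, 0], 8.5], [[0.3, 0, 0], [0, 0, 0], 8.5], [[0.4, 0, 0], [0, 0, 0], 8.5], [[0.4, 0, 0], [0, 0, 0], 8.5], [[0.4, 0, 0], [0, 0, 0], 8.5], [[0.4, 0, 0], [0, 0, 0], 8.5], [[0.4, 0, 0], [0, 0, 0], 8.5], [[0.4, 0, 0], [0, 0, 0], 8.5]])

```text
clock: 43.57
tcp_pos: [0.4563, -0.4697, 0.0052]
eef_rot: [2.188, 2.247, 0.001]
wrist_force: [-0.7, -3.9, -0.9]
gripper_width: 0.085
gripper_force: 1.8
```

>>> play_rows(series=[[[0.4, 0, 0], [0, 0, 0], 8.5], [[0.4, 0, 0], [0, 0, 0], 8.5], [[0.4, 0, 0], [0, 0, 0], 8.5], [[0.4, 0, 0], [0, 0, 0], 8.5], [[0.3, 0, 0], [0, 0, 0], 8.5], [[0, 0, 0], [0, 0, 0], 8.5]])

```text
clock: 44.07
tcp_pos: [0.4556, -0.4504, 0.0052]
eef_rot: [2.189, 2.248, 0.001]
wrist_force: [-0.7, -3.0, 1.7]
gripper_width: 0.0852
gripper_force: 1.3
```

>>> play_rows(series=[[[0.2, 0, 0], [0, 0, 0], 8.5], [[0, 0, 0], [0, 0, 0], 8.5]])

```text
clock: 44.23
tcp_pos: [0.4552, -0.4502, 0.0052]
eef_rot: [2.19, 2.245, -0.001]
wrist_force: [-0.8, -7.1, -0.1]
gripper_width: 0.0852
gripper_force: 2.9
```

>>> play_rows(series=[[[0.2, 0, 0], [0, 0, 0], 8.5], [[0, 0, 0], [0, 0, 0], 8.5]])

```text
clock: 44.4
tcp_pos: [0.4551, -0.4501, 0.0054]
eef_rot: [2.19, 2.242, -0.003]
wrist_force: [-0.5, -9.8, -1.8]
gripper_width: 0.0849
gripper_force: 4.6
```

Run:
```python
from sim import *
from plant import eyes
now(); d=eyes.snapshot("top"); tray(d,(400,200,515,330)); np.savez("top3.npz",**d)
t=d["frame"]; w=eyes.snapshot("wrist")["frame"]; c=np.zeros((550,800,3),np.uint8); c[:,:400]=cv2.resize(t[205:315,410:490],None,fx=5,fy=5,interpolation=cv2.INTER_CUBIC); c[:250,400:]=cv2.resize(w,(400,250))
cv2.imwrite("pics/top3.png",np.clip(c[...,::-1]*1.3,0,255).astype(np.uint8))
```

```text
t 44.4 q [0.9, 0.92, -0.28, 1.69, 0.41, 0.58, 0.41] tcp [0.4551, -0.4501, 0.0054] w 0.0849 gf 4.6 F [-0.5, -9.8, -1.8] tilt YXZ [-0.2, 0.4, 94.5]
[[423.79998779296875, 220.1999969482422], [479.8999938964844, 215.39999389648438], [486.70001220703125, 294.5], [430.6000061035156, 299.3999938964844]]
 mid0 [0.5641, -0.3664] mid.04 [0.5587, -0.3557] ang 1.72
 mid0 [0.4644, -0.4515] mid.04 [0.4619, -0.4383] ang 1.82
 mid0 [0.3605, -0.3727] mid.04 [0.3611, -0.3618] ang 1.78
 mid0 [0.4576, -0.307] mid.04 [0.4553, -0.298] ang 1.12
```

View pics/top3.png

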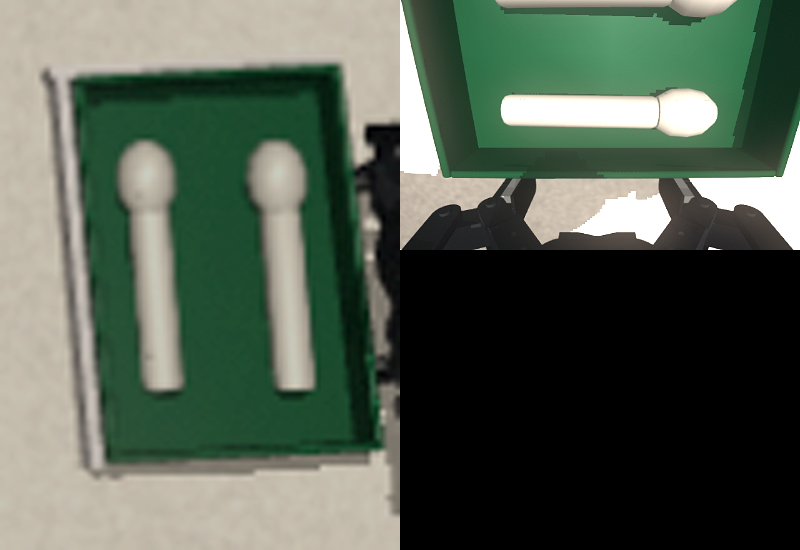

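The top crop shows the tray's two edges against the fence and both pestles lying parallel inside (columns 150 and 280). I'll press a little harder with a small yaw correction so it seats square.

>>> play_rows(series=[[[0.2, 0, 0], [0, 0, 0.006], 8.5], [[0.1, 0, 0], [0, 0, 0], 8.5], [[0, 0, 0], [0, 0, 0], 8.5]])

```text
clock: 44.75
tcp_pos: [0.4552, -0.4501, 0.0059]
eef_rot: [2.19, 2.235, -0.007]
wrist_force: [-0.4, -14.0, -1.9]
gripper_width: 0.085
gripper_force: 7.2
```

>>> play_rows(series=[[[0.3, 0, 0], [0, 0, 0], 8.5], [[0, 0, 0], [0, 0, 0], 8.5], [[0, 0, 0], [0, 0, 0], 8.5]])

```text
clock: 45.0
tcp_pos: [0.4552, -0.4502, 0.0065]
eef_rot: [2.188, 2.232, -0.01]
wrist_force: [0.3, -19.5, -1.9]
gripper_width: 0.0849
gripper_force: 9.7
```

Run:
```python
from sim import *
from plant import eyes
q,p,o=now(); print(manip.read_state()["wrist_torque"].round(2)); d=eyes.snapshot("top"); tray(d,(400,200,515,330))
X=rot(.026,0); P1=np.array([.315,-.368,.10])
W=[("bk",p+np.array([0,-.03,0]),o,2),("up",p+np.array([0,-.03,.095]),o,4),("over",P1,X,16),("dn",P1*[1,1,0]+[0,0,.004],X,5)]
run(q,p,o,W)
for w in W: p,o=rows(p,o,*w[1:],w[0])
```

```text
t 45.0 q [0.89, 0.91, -0.27, 1.7, 0.41, 0.57, 0.4] tcp [0.4552, -0.4502, 0.0065] w 0.0849 gf 9.7 F [0.3, -19.5, -1.9] tilt YXZ [-0.3, 0.9, 94.8]
[-3.81  0.11  0.69]
[[423.6000061035156, 220.3000030517578], [479.6000061035156, 215.1999969482422], [486.79998779296875, 294.6000061035156], [430.79998779296875, 299.70001220703125]]
 mid0 [0.5645, -0.3752] mid.04 [0.559, -0.3643] ang 1.5
 mid0 [0.4658, -0.4517] mid.04 [0.4632, -0.4384] ang 1.61
 mid0 [0.3614, -0.3822] mid.04 [0.3619, -0.371] ang 0.39
 mid0 [0.456, -0.307] mid.04 [0.4538, -0.2981] ang 1.13
bk [0.95, 0.97, -0.29, 1.57, 0.41, 0.65, 0.48] maxstep 0.09 err 0.0
up [0.98, 0.83, -0.34, 1.57, 0.36, 0.79, 0.52] maxstep 0.04 err 0.0
over [1.33, 0.74, -0.69, 2.07, 0.81, 0.63, 1.67] maxstep 0.08 err 0.0
dn [1.19, 0.89, -0.49, 2.07, 1.01, 0.45, 1.5] maxstep 0.04 err 0.0
bk 2 turn [0.0, 0.0, 0.0] shifts [-1.5, -0.03, 0.02]
up 4 turn [0.0, 0.0, 0.0] shifts [-0.04, 0.02, -2.37]
over 16 turn [-0.0, 0.001, -0.099] shifts [[0.72, -0.86, -0.01], [0.8, -0.79, -0.01], [0.87, -0.7, -0.01], [0.94, -0.62, -0.01], [0.99, -0.52, -0.0], [1.04, -0.42, -0.0], [1.08, -0.32, -0.0], [1.1, -0.21, -0.0], [1.12, -0.1, -0.0], [1.12, 0.01, 0.0], [1.12, 0.12, 0.0], [1.1, 0.23, 0.0], [1.07, 0.34, 0.0], [1.03, 0.44, 0.01], [0.98, 0.54, 0.01], [0.92, 0.64, 0.01]]
dn 5 turn [0.0, 0.0, 0.0] shifts [0.0, 0.0, 1.92]
```

>>> play_rows(series=[[[-1.5, 0, 0], [0, 0, 0], 8.5], [[-1.5, 0, 0], [0, 0, 0], 8.5], [[0, 0, -2.4], [0, 0, 0], 8.5], [[0, 0, -2.4], [0, 0, 0], 8.5], [[0, 0, -2.4], [0, 0, 0], 8.5], [[0, 0, -2.3], [0, 0, 0], 8.5], [[0.7, -0.9, 0], [0, 0, -0.099], 8.5], [[0.8, -0.8, 0], [0, 0, -0.099], 8.5]])

```text
clock: 45.72
tcp_pos: [0.4391, -0.4554, 0.1015]
eef_rot: [1.954, 2.452, 0.003]
wrist_force: [-0.5, -0.7, -0.6]
gripper_width: 0.0846
gripper_force: 0.0
```

>>> play_rows(series=[[[0.9, -0.7, 0], [0, 0, -0.099], 8.5], [[0.9, -0.6, 0], [0, 0, -0.099], 8.5], [[1, -0.5, 0], [0, 0, -0.099], 8.5], [[1, -0.4, 0], [0, 0, -0.099], 8.5], [[1.1, -0.3, 0], [0, 0, -0.099], 8.5], [[1.1, -0.2, 0], [0, 0, -0.099], 8.5], [[1.1, -0.1, 0], [0, 0, -0.099], 8.5], [[1.1, 0, 0], [0, 0, -0.099], 8.5]])

```text
clock: 46.38
tcp_pos: [0.368, -0.3988, 0.0994]
eef_rot: [0.858, 3.02, 0.001]
wrist_force: [1.0, -0.4, -0.6]
gripper_width: 0.0853
gripper_force: 0.0
```

>>> play_rows(series=[[[1.1, 0.1, 0], [0, 0, -0.099], 8.5], [[1.1, 0.2, 0], [0, 0, -0.099], 8.5], [[1.1, 0.3, 0], [0, 0, -0.099], 8.5], [[1, 0.4, 0], [0, 0, -0.099], 8.5], [[1, 0.5, 0], [0, 0, -0.099], 8.5], [[0.9, 0.6, 0], [0, 0, -0.099], 8.5], [[0, 0, 0], [0, 0, 0], 8.5], [[0, 0, 0], [0, 0, 0], 8.5]])

```text
clock: 47.05
tcp_pos: [0.3151, -0.3604, 0.0993]
eef_rot: [-0.051, 3.138, -0.001]
wrist_force: [0.2, -0.5, -0.2]
gripper_width: 0.0851
gripper_force: 0.0
```

Run:
```python
from sim import *
q,p,o=now(); X=rot(.024,0); P1=np.array([.318,-.368,.10])
W=[("fix",P1-[0,0,.02],X,3),("dn",P1*[1,1,0]+[0,0,.004],X,5)]
for w in W: p,o=rows(p,o,*w[1:],w[0])
```

```text
t 47.05 q [1.28, 0.71, -0.73, 2.09, 0.81, 0.64, 1.59] tcp [0.3151, -0.3604, 0.0993] w 0.0851 gf 0.0 F [0.2, -0.5, -0.2] tilt YXZ [-0.2, 0.1, 4.1]
fix 3 turn [-0.0, 0.001, 0.003] shifts [-0.09, -0.25, 0.64]
dn 5 turn [0.0, 0.0, 0.0] shifts [0.0, 0.0, 1.52]
```

>>> play_rows(series=[[[-0.1, -0.3, 1], [0, 0, 0.003], 8.5], [[0, -0.3, 1], [0, 0, 0.003], 8.5], [[0, -0.2, 1.5], [0, 0, 0.003], 8.5], [[0, 0, 1.8], [0, 0, 0], 8.5], [[0, 0, 1.8], [0, 0, 0], 8.5], [[0, 0, 1.6], [0, 0, 0], 8.5], [[0, 0, 0.8], [0, 0, 0], 8.5], [[0, 0, 0], [0, 0, 0], 8.5]])

```text
clock: 47.72
tcp_pos: [0.3164, -0.3689, 0.0022]
eef_rot: [-0.039, 3.14, -0.0]
wrist_force: [0.0, -0.1, 0.0]
gripper_width: 0.0853
gripper_force: 0.0
```

>>> play_rows(series=[[[-0.5, 0, 0], [0, 0, 0], 8.5], [[-0.5, 0, 0], [0, 0, 0], 8.5], [[-0.4, 0, 0], [0, 0, 0], 8.5], [[-0.4, 0, 0], [0, 0, 0], 8.5], [[-0.4, 0, 0], [0, 0, 0], 8.5], [[-0.3, 0, 0], [0, 0, 0], 8.5], [[-0.3, 0, 0], [0, 0, 0], 8.5], [[0, 0, 0], [0, 0, 0], 8.5]])

```text
clock: 48.38
tcp_pos: [0.3458, -0.369, 0.0047]
eef_rot: [-0.04, 3.137, -0.004]
wrist_force: [-0.3, -0.1, -0.2]
gripper_width: 0.0853
gripper_force: 0.0
```

>>> play_rows(series=[[[-0.2, 0, 0], [0, 0, 0], 8.5], [[-0.2, 0, 0], [0, 0, 0], 8.5], [[-0.1, 0, 0], [0, 0, 0], 8.5], [[0, 0, 0], [0, 0, 0], 8.5]])

```text
clock: 48.72
tcp_pos: [0.3502, -0.3688, 0.0045]
eef_rot: [-0.039, 3.138, -0.004]
wrist_force: [-0.8, 0.4, 0.1]
gripper_width: 0.085
gripper_force: 0.0
```

>>> play_rows(series=[[[-0.2, 0, 0], [0, 0, 0], 8.5], [[0, 0, 0], [0, 0, 0], 8.5]])

```text
clock: 48.88
tcp_pos: [0.352, -0.3688, 0.0045]
eef_rot: [-0.039, 3.138, -0.004]
wrist_force: [-0.6, 0.2, 0.4]
gripper_width: 0.0849
gripper_force: 0.0
```

>>> play_rows(series=[[[-0.2, 0, 0], [0, 0, 0], 8.5], [[-0.1, 0, 0], [0, 0, 0], 8.5], [[0, 0, 0], [0, 0, 0], 8.5]])

```text
clock: 49.13
tcp_pos: [0.3523, -0.369, 0.0044]
eef_rot: [0.037, -3.14, 0.004]
wrist_force: [-4.2, 0.5, 3.2]
gripper_width: 0.0846
gripper_force: 2.6
```

>>> play_rows(series=[[[-0.2, 0, 0], [0, 0, 0], 8.5], [[0, 0, 0], [0, 0, 0], 8.5]])

```text
clock: 49.3
tcp_pos: [0.3526, -0.369, 0.0042]
eef_rot: [0.036, -3.137, 0.004]
wrist_force: [-8.1, -0.7, 4.6]
gripper_width: 0.085
gripper_force: 4.0
```

>>> play_rows(series=[[[-0.2, 0, 0], [0, 0, 0], 8.5], [[0, 0, 0], [0, 0, 0], 8.5]])

```text
clock: 49.47
tcp_pos: [0.3526, -0.369, 0.0041]
eef_rot: [0.036, -3.133, 0.004]
wrist_force: [-12.1, -0.2, 7.4]
gripper_width: 0.0851
gripper_force: 5.8
```

>>> play_rows(series=[[[-0.2, 0, 0], [0, 0, 0], 8.5], [[0, 0, 0], [0, 0, 0], 8.5]])

```text
clock: 49.63
tcp_pos: [0.3525, -0.3689, 0.0039]
eef_rot: [0.035, -3.129, 0.004]
wrist_force: [-14.9, 0.7, 10.8]
gripper_width: 0.0854
gripper_force: 7.5
```

>>> play_rows(series=[[[1, 0, 0], [0, 0, 0], 8.5], [[1.5, 0, 0], [0, 0, 0], 8.5], [[1, 0, -1], [0, 0, 0], 8.5], [[0, 0, -3], [0, 0, 0], 8.5], [[0, 0, -4], [0, 0, 0], 8.5], [[0, 0, -4], [0, 0, 0], 8.5], [[0, 0, -4], [0, 0, 0], 8.5], [[0, 0, 0], [0, 0, 0], 8.5]])

```text
clock: 50.3
tcp_pos: [0.3294, -0.371, 0.1715]
eef_rot: [-0.04, 3.128, -0.017]
wrist_force: [0.5, -0.7, 0.8]
gripper_width: 0.085
gripper_force: 0.0
```

>>> play_rows(series=[[[0, 3, 0], [0, 0, 0], 8.5], [[0, 3, 0], [0, 0, 0], 8.5], [[-1, 3, 0], [0, 0, 0], 8.5], [[-1, 3, 0], [0, 0, 0], 8.5], [[-1, 3, 0], [0, 0, 0], 8.5], [[0, 0, 0], [0, 0, 0], 8.5]])

```text
clock: 50.8
tcp_pos: [0.3542, -0.2126, 0.1656]
eef_rot: [-0.054, 3.133, -0.002]
wrist_force: [0.5, 0.2, 0.5]
gripper_width: 0.0849
gripper_force: 0.0
```

Run:
```python
from sim import *
from plant import eyes
q,p,o=now(); d=eyes.snapshot("top"); tray(d,(400,200,515,330)); np.savez("top4.npz",**d)
t=d["frame"]; t0=load("top0.npz")["frame"]
# bystanders: shift vs. first picture
for nm,(x0,y0,x1,y1) in dict(bottle=(190,125,240,180),beaker=(395,135,440,185),plate=(270,250,340,300),narrow=(140,212,215,315)).items():
    a=cv2.cvtColor(t0[y0:y1,x0:x1],7).astype(np.float32);b=cv2.cvtColor(t[y0:y1,x0:x1],7).astype(np.float32)
    print(nm,cv2.phaseCorrelate(a,b)[0],np.abs(a-b).mean().round(2))
w=np.zeros((500,800,3),np.uint8); w[:,:400]=cv2.resize(t[210:310,410:490],None,fx=5,fy=5,interpolation=cv2.INTER_CUBIC); w[:440,400:]=cv2.resize(t[205:315,130:230],None,fx=4,fy=4,interpolation=cv2.INTER_CUBIC)
cv2.imwrite("pics/top4.png",np.clip(w[...,::-1]*1.3,0,255).astype(np.uint8))
```

```text
t 50.8 q [1.08, 0.53, -0.85, 2.21, 0.65, 0.67, 1.37] tcp [0.3542, -0.2126, 0.1656] w 0.0849 gf 0.0 F [0.5, 0.2, 0.5] tilt YXZ [-0.4, 0.1, 3.9]
[[423.5, 220.0], [479.29998779296875, 215.0], [486.5, 294.0], [430.70001220703125, 299.0]]
 mid0 [0.5647, -0.3651] mid.04 [0.5593, -0.3544] ang 1.08
 mid0 [0.4671, -0.4511] mid.04 [0.4645, -0.4379] ang 1.5
 mid0 [0.3687, -0.4112] mid.04 [0.369, -0.3991] ang -12.42
 mid0 [0.4624, -0.3071] mid.04 [0.4599, -0.2981] ang 1.62
bottle (-0.01850226242640929, -0.035950015545264336) 1.26
beaker (0.5285438739601389, -0.019196345313766017) 1.32
plate (-0.03537698733944694, 0.002301317217170862) 1.31
narrow (0.5593082180329318, -0.004966150401727987) 5.47
```

View pics/top4.png

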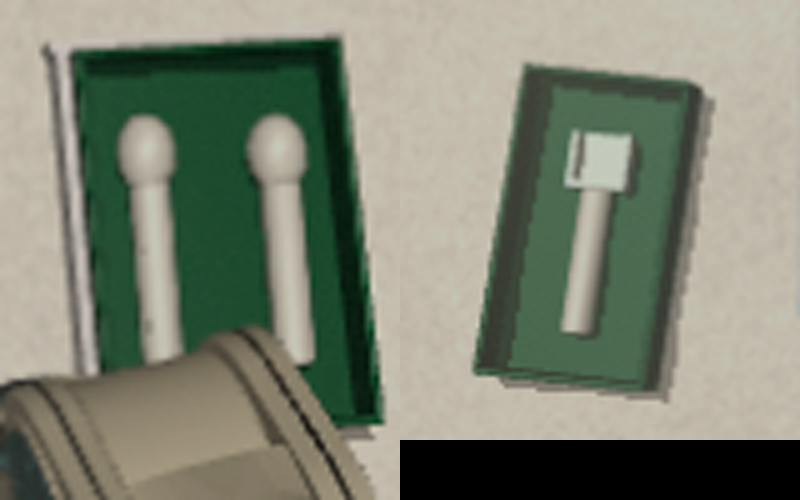

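The last picture shows both pestles flat in the wide tray, which is flush in the fence corner. The scoop lies flat in the narrow tray at (595,230), and the bystanders have not moved. Handing in.

```bash
python3 -c "
from plant import manip
print(manip.finish_job())"
```

```text
the job is handed in; nothing more can be done
None
```

The job is handed in at about 51 s: both pestles lie flat in the wide tray, which is pressed against both fence sides, the scoop lies flat in the narrow tray, and I saw no sign that the bystanders moved; no verdict came back.

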